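Lock the plate shaker's hold-down bar with its R-clip

TASK

Swing the shaker's hold-down bar fully down across the well plate, then pick up the wire R-clip from the bench and push it home on the post that stands up through the bar: straight leg through the post's cross hole, sprung leg snapped round the post, and let it go there. Feel your way and do not force anything (stay under about 25 N), and leave the other things on the bench undisturbed.

Things in the scene. Friction and masses are not known exactly. Their poses are not given: they have to be found in the camera images.
- shaker: Fixed white housing of the plate shaker, 230 mm along x, 260 mm along y; origin at the centre of its underside. +x points away from the robot to within 0.3 rad.
- carriage: The shaker's aluminium top plate (170 x 250 mm, top 8 mm above this origin) with post, white well plate (86 x 128 mm in the middle, top 52 mm up) and bar; axes as the shaker's. Not locked: it slides along x with about 4 N of drag and stays where left. The stroke is adjustable: its end stop lies 12 to 40 mm away in either direction, not to be seen, and the carriage gives way under a push along x until it meets it.
- post_hole (a point): Centre of the cross hole in the steel post, an upright round pin 16 mm in diameter whose top is 13.5 mm above this point. The hole is 7 mm wide and high, open at both sides, and runs along this point's x axis (z up). It stands 95 mm to -y of the carriage's centre, 163 mm above the bench. The closed bar's top lies 7 mm below this point and reaches 15 mm to either side along x.
- bar_mid (a point): Middle of the top face of the aluminium hold-down bar (flat, 30 mm wide, 8 mm thick, 240 mm long, slot for the post, upturned end tab), 95 mm from its hinge. The bar runs along its own -y from the hinge to the free end; z points out of its top face. The hinge stands 190 mm to +y of the post, 11 mm lower than the hole; when down, this point is 95 mm to +y of the post.
- hold_bar (a joint): Angle of the hold-down bar in rad: 0 is fully down (level over the plate, slot round the post), positive is raised. It starts raised by 0.45 to 0.75; a stiff hinge keeps it where it is left, and pressing it down from above takes a few N.
- clip: Steel R-clip (hairpin spring clip) of 4 mm wire, about 45 g, lying flat on the bench. Origin: centre of its coil, on the underside; z up. The coil, 20 mm across and 8 mm high, is the place to grip, across y. Both legs run along +x with axes 2 mm above the underside: the straight leg at y = -8 mm, its round tip at x = 80 mm; the sprung, wavy leg on the +y side of it.
- clip_pocket (a point): Point of the clip at x = 40, y = -8, z = 2 mm in its frame: where the hole's centre comes when the clip is home. The sprung leg curves round a 16 mm pin here; at x = 49 mm its throat leaves about 1 mm beside the straight leg; its flared tip reaches x = 63, y = 5 mm. Pushing it over the pin takes about 5 to 12 N until the throat has passed, then the force falls away as it snaps in; farther on it rises again.
- jar_a: Bystander: green plastic jar with a dark lid, 84 mm wide, 102 mm high; origin at the centre of its underside.
- jar_b: Bystander: a second such jar.
- spare_pin: Bystander: spare headed steel pin lying on its side, 68 mm long, 22 mm high; origin under its middle, head to -x.
- hex_key: Bystander: hex key lying flat, 95 mm along x, short arm 30 mm to +y, 6 mm thick; origin under its long arm.
- marker: Bystander: marker pen lying along x, 125 mm long, 17 mm thick; origin under its middle.
- petri_stack: Bystander: stack of three dishes, 92 mm across, 47 mm high; origin at the centre of its underside.
- tip_box: Bystander: blue box of pipette tips with a clear lid, 80 by 115 mm, 65 mm high; origin at the centre of its underside.

How it is judged:
By the outcome, as a careful person would: the job done as asked, in the order asked, and still so for the second after the job is handed in, with the robot touching nothing.
It also fails if it takes over 64 s, if anything falls off the work surface, if the arm or the gripper's body presses on something with over 40 N, if the wrist force passes 120 N, or if a joint passes its speed limit or range.

ROBOT

A 7-joint arm with a two-finger parallel gripper is mounted at the origin on the work surface. World frame = base frame: x ahead of the robot, y to its left, z up, the work surface at z = 0. Lengths are in m, angles in rad, forces in N, time in s.
With the tool pointing down it reaches from about 0.4 to 0.85 m from the base axis. Payload 10.4 kg.
Tool frame: the origin (TCP) lies at the very end of the fingers, on their centre line; the grasp point (between the pads) lies 19 mm behind it (manip.tcp_to_grasp is the distance from the TCP to the grasp point, in m); x points along the fingers, y is the direction in which the jaws open and shut, and the axes are right-handed (so a half turn about x gives the same grasp; the last joint's range is limited). The gripper opens to 85 mm and grips with 20 to 120 N. Pads are 22 mm wide; open, the fingers measure 114 mm over their backs; the gripper's body (76 mm by 85 mm) begins 54 mm behind the grasp point. The pads swing forward as they close: fully open they stand 13 mm farther back than shut.
Start: joints at [1.314, 0.332, -0.065, 1.46, 0.022, 1.35, -0.088], TCP at [0.145, -0.608, 0.231] pointing down, gripper open.
Joint ranges: [-2.6, 2.6], [-0.5, 2.12], [-1.47, 1.34], [0.16, 2.42], [-1.27, 4.41], [0.06, 2.06], [-2.6, 2.6]. Speed limits (rad/s): [2.22, 2.22, 2.79, 2.79, 3.14, 3.14, 3.14].

INTERFACE

Orientations are given as a unit quaternion [x, y, z, w].
In Python, from workcell import manip, cams, hand_in gives the robot as it stands.
- The arm moves only by the shell command python3 -m handwheel 'ROWS' [FORCE]. ROWS is text: rows parted by semicolons, each of 7 numbers parted by spaces: the shift along the tool's x, y, z in mm, then the turn, a rotation vector about the tool's x, y, z in rad, then the finger opening in mm, from 0 to 85.4. A call has 1 to 8 rows; each row shifts and turns the commanded pose from where the row before left it, along the tool's axes as they then stand; what a row does not reach is not made up. A row lasts 1/10 s, in which the tool goes at most 50 mm and 8.59 degrees, less where a joint would pass 70% of its speed; a pose out of reach is approached as far as the arm can. A call with a gripper value outside its range is refused whole. The fingers move at their own pace and stop on an object; FORCE is the grip in N (left out, the last holds). Time passes only in rows, so rows that do not move let the fingers close. It gives the time, the measured TCP pose, the force and the opening at its end, in the units of the state.
- manip.get_obs(): the state, without advancing time (a new reading comes with each control period).
- cams.camera(name): name is "scene" or "side" or "wrist"; returns a dict with "color" (400x640x3 uint8, blue, green, red), "depth" (400x640 float32, m along the optical axis (not along the pixel's ray), 0 where there is no reading), "camera_matrix" (3x3 intrinsics, pixels), "origin" and "attitude" of the camera in the world; the wrist camera has in their place "T_tool_cam" (4x4, takes a point from camera to tool coordinates, whose origin is the TCP and whose axes are the tool frame's). Camera axes: x right, y down, z forward; pixel columns grow to the right and rows downward; lengths in m; the calibration is good to about 2 mm. A picture is of the moment at which its call begins: read the wrist's pose just before it.
- hand_in(): hands the job in, once; it reports no verdict.
Trained networks look in the newest picture that a camera, given by its name, has taken for a name from the list of things; names that differ only in an ending like _2 or _b are one class to them, and where a whole thing is asked for, a point or a joint stands for the part that bears it (a point fixed in the world has none). Each returns a list of dicts, best first, with "conf" (0 to 1); they miss things now and then, are a little off and sometimes report something else, mostly with a low value. They report only what shows in the picture. A call takes as long as a camera call.
- cams.recognise(camera, thing): "box" ([left, top, width, height] in pixels, round what is visible of it).
- cams.outline_of(camera, thing): "region" (400x640 bool, what is visible of it) and "box" ([left, top, width, height] in pixels, round what is visible of it).
The state is a dict: "clock": time; "joint_pos": joint angles; "joint_velocities": joint speeds; "tau": joint torques, N m; "position": TCP position; "ee_rot": TCP orientation; "ft_force": force on the tool from outside, world axes, zero at the start; "torque": the same for the moment, N m; "grip_width": opening from 0.0 (shut) to 1.0 (fully open).
Only numpy, scipy, OpenCV 4.12 (cv2) and the standard library are available. Lean on these libraries where they do the work, as an engineer would, in place of code of your own. Each camera call takes 0.05 s, during which the arm holds its last target.

## Working session

There is one attempt and no reset: what is moved stays moved. The work goes in short steps, Python scripts to look and compute and a shell command to move; the robot and the scene stay as the last step left them, time stands still between calls to the robot, and variables do not carry over. Pictures are saved under pics/ and viewed, and the job is handed in when it is done.

```bash
ls -la; mkdir -p pics; cat > h.py <<'E'
import numpy as np, cv2
from scipy.spatial.transform import Rotation as R
from workcell import manip, cams
def att(a):
    a=np.array(a,float)
    return a if a.shape==(3,3) else R.from_quat(a).as_matrix()
def toolT(o=None):
    o=o or manip.get_obs()
    T=np.eye(4);T[:3,:3]=R.from_quat(o['ee_rot']).as_matrix();T[:3,3]=o['position'];return T
def grab(name):
    T=toolT(); c=cams.camera(name)
    if name=='wrist': c['T']=T@np.array(c['T_tool_cam'])
    else:
        M=np.eye(4);M[:3,:3]=att(c['attitude']);M[:3,3]=c['origin'];c['T']=M
    return c
def pix2w(c,u,v,d=None):
    u=np.asarray(u,float);v=np.asarray(v,float)
    if d is None: d=c['depth'][v.astype(int),u.astype(int)]
    K=np.array(c['camera_matrix'])
    p=np.stack([(u-K[0,2])/K[0,0]*d,(v-K[1,2])/K[1,1]*d,d*np.ones_like(u)],-1)
    return p@c['T'][:3,:3].T+c['T'][:3,3]
def onplane(c,u,v,z):
    p=pix2w(c,u,v,np.ones_like(np.asarray(u,float))); o=c['T'][:3,3]
    return o+(p-o)*((z-o[2])/(p[...,2]-o[2]))[...,None]
def w2pix(c,p):
    K=np.array(c['camera_matrix']);q=(np.asarray(p)-c['T'][:3,3])@c['T'][:3,:3]
    return q[...,:2]/q[...,2:]*[K[0,0],K[1,1]]+[K[0,2],K[1,2]]
E
python3 - <<'E'
from h import *
o=manip.get_obs()
for k,v in o.items(): print(k,np.round(v,4))
print(manip.tcp_to_grasp)
for n in ['scene','side','wrist']:
    c=grab(n); cv2.imwrite(f'pics/{n}0.png',c['color']); print(n,np.round(c['T'],3).tolist(),np.array(c['camera_matrix'])[[0,1,0,1],[0,1,2,2]], np.shape(c.get('attitude',0)))
    import pickle; pickle.dump(c,open(f'{n}0.pkl','wb'))
E
```

```text
total 12
drwxr-xr-x  3 agent agent 4096 Dec  6 04:11 .
drwxr-xr-x 23 root  root  4096 Dec  6 04:11 ..
drwxr-xr-x  2 agent agent 4096 Dec  6 04:11 pics
clock 0.0
joint_pos [ 1.3144  0.3329 -0.0647  1.461   0.0216  1.3499 -0.0885]
joint_velocities [-0.0022 -0.0002  0.0015 -0.0024 -0.0009  0.0008 -0.0013]
tau [ 3.00000e-04 -6.25437e+01  4.94000e-02 -3.91610e+01  1.63000e-02
  9.60000e-03  0.00000e+00]
position [ 0.1447 -0.6076  0.2305]
ee_rot [-0.7022 -0.083   0.7024 -0.082 ]
ft_force [-0.2815 -0.0204  0.2823]
torque [-0.036  -0.0035 -0.0134]
grip_width 1.002
0.0187
scene [[-0.793, 0.32, -0.518, 1.362], [0.609, 0.446, -0.656, 1.021], [0.022, -0.836, -0.548, 0.957], [0.0, 0.0, 0.0, 1.0]] [469.06157556 469.06157556 328.52860239 204.90193988] (4,)
side [[-0.974, -0.147, 0.172, 0.395], [-0.225, 0.556, -0.8, 0.889], [0.023, -0.818, -0.574, 0.752], [0.0, 0.0, 0.0, 1.0]] [377.20874028 377.20874028 323.67531602 202.16401461] (4,)
wrist [[0.231, -0.931, -0.284, 0.218], [-0.973, -0.221, -0.067, -0.591], [-0.001, 0.291, -0.957, 0.374], [0.0, 0.0, 0.0, 1.0]] [329.404801   329.404801   315.6848722  191.84396808] ()
```

View pics/scene0.png

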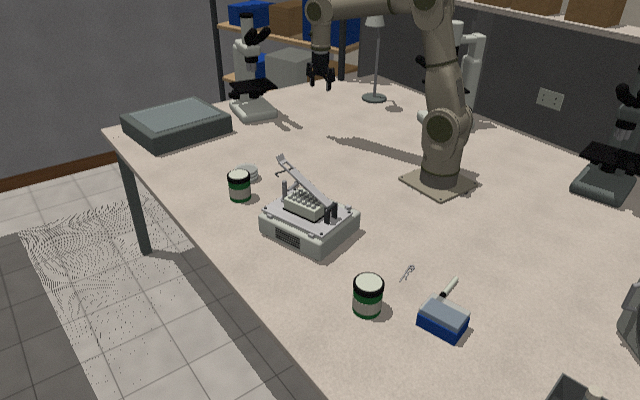

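View pics/side0.png

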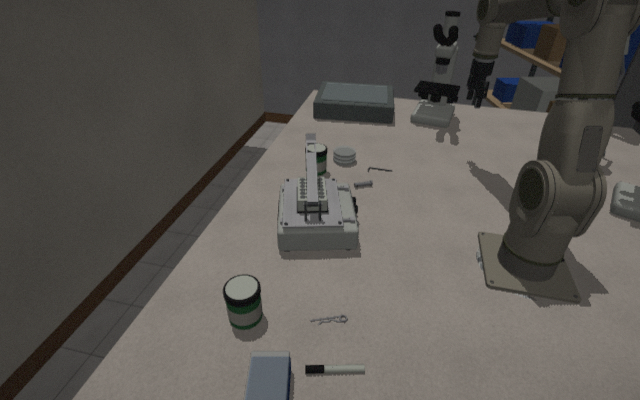

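View pics/wrist0.png

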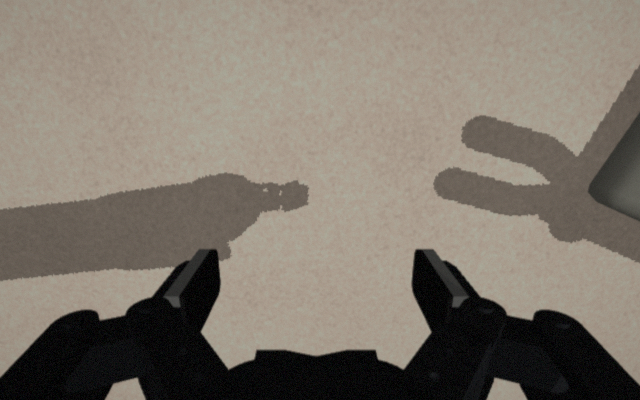

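```bash
python3 - <<'E'
from h import *
import pickle
for n in ['scene','side','wrist']:
    c=pickle.load(open(f'{n}0.pkl','rb'))
    for t in ['shaker','carriage','hold_bar','clip','jar_a','spare_pin','hex_key','marker','petri_stack','tip_box','post_hole','bar_mid']:
        for r in cams.recognise(n,t)[:3]:
            if r['conf']<.3: continue
            b=r['box'];u=b[0]+b[2]/2;v=b[1]+b[3]/2
            u=min(u,639);v=min(v,399)
            print(n,t,round(r['conf'],2),np.round(b).astype(int),np.round(pix2w(c,u,v),3))
E
```

```text
scene shaker 0.84 [255 152 107 107] [0.645 0.01  0.142]
scene carriage 0.93 [264 153  88  81] [ 0.607 -0.042  0.146]
scene hold_bar 0.66 [276 152  59  58] [ 0.631 -0.024  0.208]
scene clip 0.43 [404 265  11  12] [ 0.478  0.316 -0.001]
scene jar_a 0.93 [352 270  33  48] [0.723 0.39  0.099]
scene jar_a 0.89 [229 168  22  37] [ 0.712 -0.323  0.072]
scene spare_pin 0.57 [289 183  13   7] [ 0.492 -0.291  0.008]
scene marker 0.58 [441 274  16  24] [0.45  0.445 0.018]
scene petri_stack 0.56 [233 163  23  18] [ 0.671 -0.36   0.103]
scene petri_stack 0.3 [228 168  25  36] [ 0.711 -0.321  0.076]
scene tip_box 0.73 [415 292  58  51] [0.595 0.541 0.064]
scene post_hole 0.95 [263 152  87  84] [ 0.608 -0.051  0.142]
scene bar_mid 0.57 [277 153  59  56] [ 0.624 -0.029  0.206]
side shaker 0.71 [277 132  79 118] [0.601 0.03  0.171]
side shaker 0.5 [375 168  12   6] [ 0.446 -0.432  0.   ]
side carriage 0.88 [282 134  65  97] [0.612 0.014 0.184]
side hold_bar 0.89 [304 133  17  76] [ 0.625 -0.021  0.201]
side jar_a 0.69 [309 145  18  28] [ 0.68  -0.322  0.073]
side jar_a 0.56 [222 274  39  56] [0.677 0.392 0.098]
side spare_pin 0.57 [354 181  19  11] [ 0.5   -0.297 -0.   ]
side marker 0.62 [306 363  58   8] [0.456 0.442 0.014]
side petri_stack 0.97 [334 146  22  19] [ 0.598 -0.435  0.047]
side petri_stack 0.42 [306 135  14  73] [ 0.625 -0.02   0.2  ]
side tip_box 0.78 [245 350  45  50] [0.575 0.52  0.065]
side post_hole 0.82 [282 134  66  94] [0.612 0.007 0.187]
side bar_mid 0.97 [307 132  13  76] [ 0.626 -0.026  0.2  ]
side bar_mid 0.74 [330 148  24  19] [ 0.609 -0.429  0.035]
```

```bash
python3 - <<'E'
from h import *
import pickle
print(np.round(toolT(),3).tolist())
c=pickle.load(open('scene0.pkl','rb')); im=c['color']
a=cv2.resize(im[140:270,215:375],None,fx=4.8,fy=4.5,interpolation=cv2.INTER_CUBIC);cv2.imwrite('pics/z1.png',a)
s=pickle.load(open('side0.pkl','rb')); im=s['color']
a=cv2.resize(im[125:260,260:400],None,fx=4.4,fy=4.4,interpolation=cv2.INTER_CUBIC);cv2.imwrite('pics/z2.png',a)
a=cv2.resize(im[290:385,290:390],None,fx=6,fy=6,interpolation=cv2.INTER_CUBIC);cv2.imwrite('pics/z3.png',a)
E
```

```text
[[0.0, 0.232, -0.973, 0.145], [-0.0, -0.973, -0.232, -0.608], [-1.0, 0.0, 0.0, 0.231], [0.0, 0.0, 0.0, 1.0]]
```

View pics/z1.png

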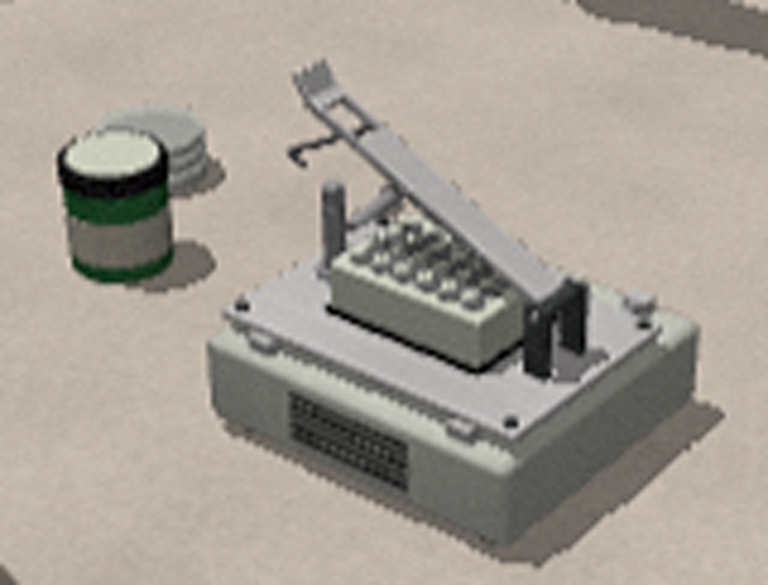

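View pics/z2.png

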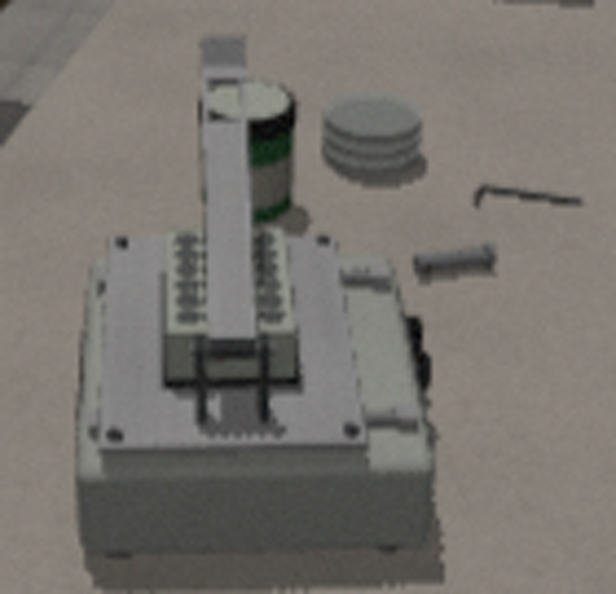

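View pics/z3.png

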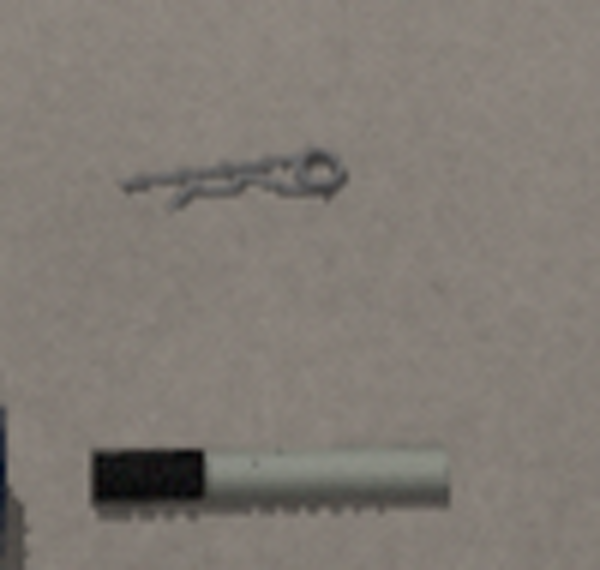

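```bash
python3 - <<'E'
from h import *
import pickle
for n in ['scene','side']:
    c=pickle.load(open(f'{n}0.pkl','rb'))
    for t in ['hold_bar','bar_mid','carriage','post_hole','shaker']:
        r=cams.outline_of(n,t)
        if not r: print(n,t,'none'); continue
        m=r[0]['region']; v,u=np.nonzero(m); p=pix2w(c,u,v); p=p[c['depth'][v,u]>0]
        print(n,t,r[0]['conf'],len(p),p.min(0).round(3),p.max(0).round(3))
        if t in('carriage','post_hole'):
            q=p[(p[:,2]>.095)&(p[:,2]<.115)]
            print(np.median(q[:,2]),cv2.minAreaRect((q[:,:2]*1000).astype(np.float32)))
        if t in ('hold_bar','bar_mid'):
            mm=np.median(p,0); U,S,V=np.linalg.svd(p-p.mean(0),full_matrices=False); print('svd',p.mean(0).round(3),V[0].round(3),V[2].round(3),S.round(3))
E
```

```text
scene hold_bar 0.7 541 [ 0.411 -0.553 -0.002] [0.675 0.08  0.273]
svd [ 0.63  -0.035  0.204] [-0.114 -0.993  0.009] [ 0.775 -0.094 -0.624] [1.949 1.215 0.166]
scene bar_mid 0.58 620 [ 0.411 -0.499 -0.002] [0.675 0.081 0.273]
svd [ 0.63  -0.028  0.203] [-0.127  0.946 -0.3  ] [ 0.76  -0.101 -0.641] [1.831 1.06  0.198]
scene carriage 0.73 2980 [ 0.374 -0.589 -0.003] [0.744 0.122 0.273]
0.10205027214958418 ((621.365966796875, -23.474990844726562), (193.6295623779297, 256.5116882324219), 14.77834415435791)
scene post_hole 0.57 2824 [ 0.411 -0.499 -0.002] [0.743 0.122 0.271]
0.1020957338861409 ((623.5609130859375, -21.709197998046875), (195.02272033691406, 256.344482421875), 13.669525146484375)
scene shaker 0.58 5066 [ 0.403 -0.499 -0.002] [0.761 0.133 0.267]
side hold_bar 0.95 747 [ 0.589 -0.605 -0.003] [0.809 0.081 0.267]
svd [ 0.635 -0.042  0.193] [-0.276  0.957  0.095] [-0.961 -0.277 -0.003] [3.133 1.167 0.252]
side bar_mid 0.59 678 [ 0.589 -0.377  0.1  ] [0.737 0.081 0.267]
svd [ 0.629 -0.019  0.199] [-0.255  0.89  -0.378] [-0.964 -0.262  0.034] [1.951 0.467 0.224]
side carriage 0.63 3073 [ 0.519 -0.378 -0.003] [0.737 0.12  0.264]
0.0992965327967874 ((663.6187744140625, -136.565185546875), (168.63551330566406, 494.7959899902344), 16.320133209228516)
side post_hole 0.74 3025 [ 0.516 -0.327 -0.002] [0.739 0.122 0.264]
0.09929290382979533 ((629.664306640625, -20.307327270507812), (170.01193237304688, 252.17738342285156), 16.70935821533203)
side shaker 0.95 5843 [ 0.471 -0.377 -0.007] [0.802 0.131 0.267]
```

```bash
python3 -m handwheel '-35 -15 -20 0 0 0 85; -35 -20 -28 0 0 0 85; -35 -24 -33 0 0 0 85; -35 -24 -33 0 0 0 85; -30 -24 -33 0 0 0 85; 0 -24 -33 0 0 0 85; 0 -24 -33 0 0 0 85; 0 -24 -33 0 0 0 85'
```

```text
clock: 3.25
position: [0.3395, -0.3802, 0.3964]
ee_rot: [0.702, 0.082, -0.702, 0.083]
ft_force: [0.4, -0.3, -0.0]
grip_width: 0.994
```

```bash
python3 -m handwheel '0 -28 -38 0 0 0 85; 0 -28 -38 0 0 0 85; 0 -28 -38 0 0 0 85; 0 -28 -38 0 0 0 85; 0 -28 -38 0 0 0 85; 0 -28 -38 0 0 0 85; 0 -28 -38 0 0 0 85; 0 -28 -30 0 0 0 85'; python3 - <<'E'
from h import *
import pickle
c=grab('wrist');pickle.dump(c,open('w1.pkl','wb'));cv2.imwrite('pics/w1.png',c['color'])
E
```

```text
clock: 4.05
position: [0.5759, -0.0933, 0.3959]
ee_rot: [0.702, 0.083, -0.702, 0.082]
ft_force: [0.5, 0.1, -1.0]
grip_width: 0.993
```

View pics/w1.png

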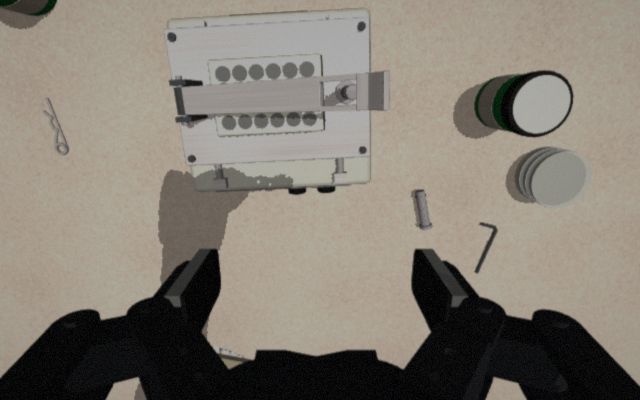

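```bash
python3 - <<'E'
from h import *
import pickle
c=pickle.load(open('w1.pkl','rb'))
scr=np.array([[172,37],[361,27],[362,150],[191,158]])
P=onplane(c,scr[:,0],scr[:,1],.104); print('screws',P.round(4).tolist(), P.mean(0).round(4))
d=P[0]-P[1]; print('yaw from far', np.degrees(np.arctan2(-d[0],d[1]))); d=P[3]-P[2]; print('near', np.degrees(np.arctan2(-d[0],d[1])));d=P[0]-P[3]; print(np.degrees(np.arctan2(d[1],d[0])));d=P[1]-P[2]; print(np.degrees(np.arctan2(d[1],d[0])))
print('depth z', pix2w(c,[180,300,250,346,260,300,265],[60,150,150,88,97,97,67]).round(4))
for x,y in [(178,100),(200,98),(240,96),(280,95),(315,94),(375,90)]: print(x,pix2w(c,x,y).round(4))
a=cv2.resize(c['color'][70:170,20:120],None,fx=6,fy=6,interpolation=cv2.INTER_CUBIC);cv2.imwrite('pics/w1c.png',a)
a=cv2.resize(c['color'][0:200,150:410],None,fx=3,fy=3,interpolation=cv2.INTER_CUBIC);cv2.imwrite('pics/w1s.png',a)
E
```

```text
screws [[0.67, 0.1072, 0.104], [0.7334, -0.1121, 0.104], [0.5907, -0.1536, 0.104], [0.5273, 0.0664, 0.104]] [ 0.6303 -0.023   0.104 ]
yaw from far 16.136194637570963
near 16.07989789363871
15.943082959226382
16.18666866740596
depth z [[ 0.6463  0.0966  0.0995]
 [ 0.5709 -0.0733  0.1001]
 [ 0.5555 -0.0081  0.1005]
 [ 0.6596 -0.1066  0.1768]
 [ 0.6313 -0.0248  0.2058]
 [ 0.6408 -0.0634  0.2235]
 [ 0.6613 -0.015   0.1452]]
178 [0.6049 0.0697 0.1613]
200 [0.6136 0.0431 0.1713]
240 [ 0.627  -0.0034  0.1948]
280 [ 0.6379 -0.0442  0.2139]
315 [ 0.6466 -0.0763  0.2298]
375 [ 0.6611 -0.1229  0.2599]
```

View pics/w1c.png

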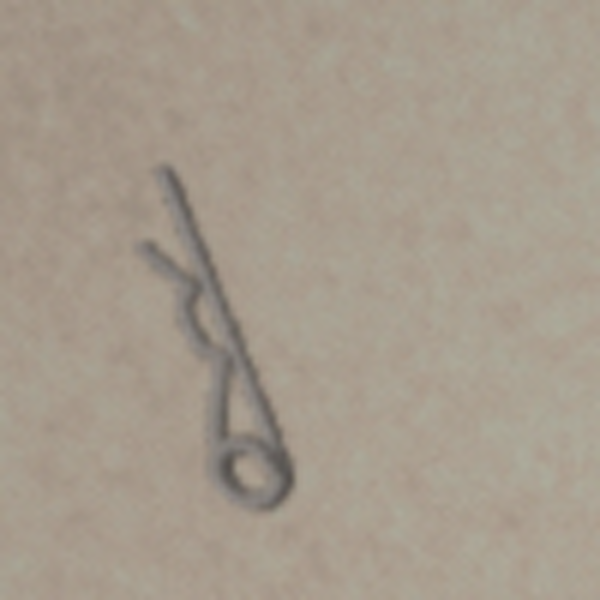

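View pics/w1s.png

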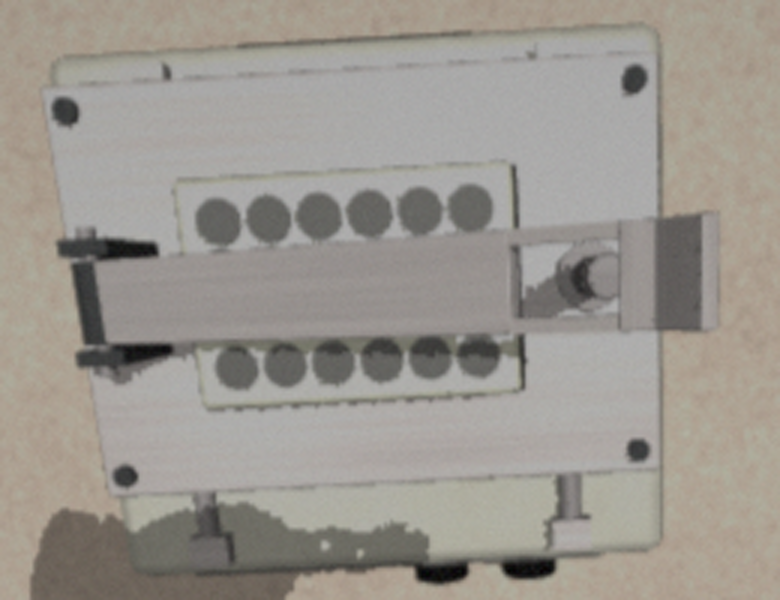

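```bash
python3 -m handwheel '0 -10 -35 -0.047 0 0 0; 0 -10 -35 0 0 0 0; 30 0 0 0 0 0 0; 40 0 0 0 0 0 0; 35 0 0 0 0 0 0; 25 0 0 0 0 0 0; 15 0 0 0 0 0 0; 0 0 0 0 0 0 0' 40
```

```text
clock: 4.9
position: [0.6364, -0.0583, 0.2493]
ee_rot: [-0.699, -0.099, 0.701, -0.099]
ft_force: [0.2, 0.7, 0.1]
grip_width: 0.002
```

```bash
python3 -m handwheel '15 0 -3 0 0 0 0; 8 0 0 0 0 0 0; 5 0 0 0 0 0 0; 5 0 0 0 0 0 0; 5 0 0 0 0 0 0; 0 0 0 0 0 0 0'; python3 -m handwheel '6 0 0 0 0 0 0; 6 0 0 0 0 0 0;6 0 0 0 0 0 0;6 0 0 0 0 0 0;0 0 0 0 0 0 0'
```

```text
clock: 5.5
position: [0.6399, -0.0572, 0.2125]
ee_rot: [-0.7, -0.099, 0.7, -0.099]
ft_force: [-1.3, -1.1, -1.2]
grip_width: -0.0
clock: 6.0
position: [0.6396, -0.0572, 0.1877]
ee_rot: [-0.7, -0.099, 0.701, -0.099]
ft_force: [-0.1, -0.3, 0.5]
grip_width: 0.002
```

```bash
python3 - <<'E'
from h import *
c=grab('wrist');cv2.imwrite('pics/w2.png',c['color'])
s=grab('scene');cv2.imwrite('pics/s2.png',cv2.resize(s['color'][140:270,215:375],None,fx=4.8,fy=4.5,interpolation=cv2.INTER_CUBIC))
o=manip.get_obs();print(o['ft_force'],o['torque'])
E
```

```text
[ 0.5879372   0.43994862 -0.74273695] [ 0.0088683   0.00524527 -0.04294955]
```

View pics/w2.png

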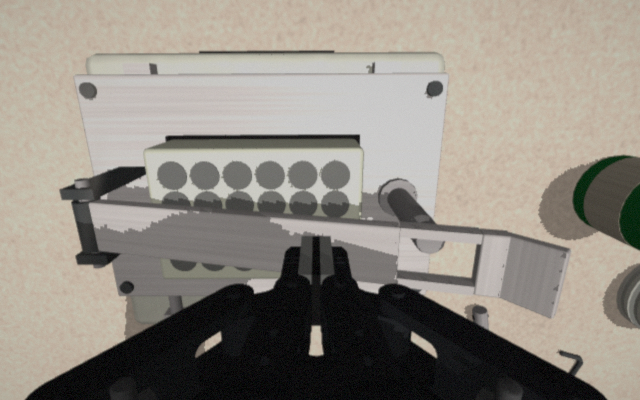

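View pics/s2.png

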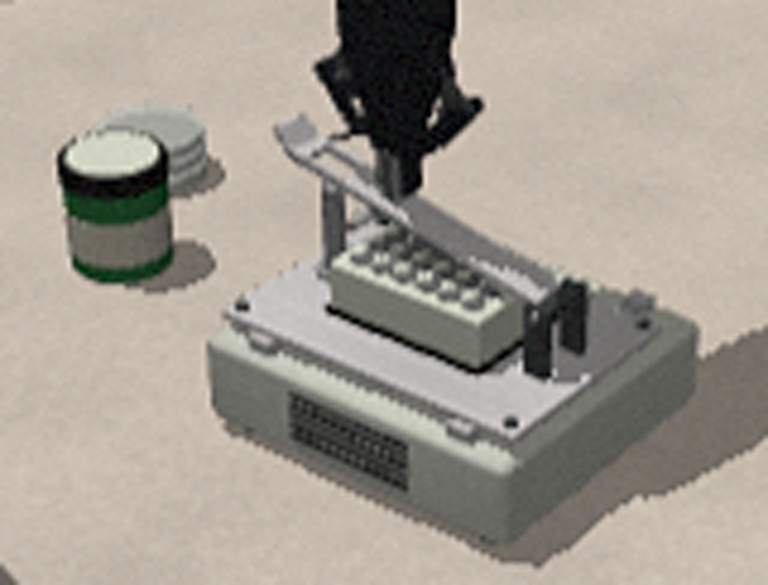

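```bash
python3 -m handwheel '6 0 0 0 0 0 0; 6 0 0 0 0 0 0;6 0 0 0 0 0 0;5 0 0 0 0 0 0'; python3 -m handwheel '3 0 0 0 0 0 0;3 0 0 0 0 0 0'; python3 -m handwheel '2 0 0 0 0 0 0;2 0 0 0 0 0 0'
```

```text
clock: 6.5
position: [0.64, -0.0573, 0.1653]
ee_rot: [-0.7, -0.099, 0.7, -0.099]
ft_force: [-0.3, -1.4, 1.1]
grip_width: 0.0
clock: 6.7
position: [0.64, -0.0572, 0.1596]
ee_rot: [-0.7, -0.099, 0.7, -0.099]
ft_force: [-0.3, -0.3, 0.9]
grip_width: 0.003
clock: 6.9
position: [0.6402, -0.0572, 0.156]
ee_rot: [0.7, 0.099, -0.7, 0.099]
ft_force: [-2.5, -0.2, 12.0]
grip_width: -0.003
```

```bash
python3 -m handwheel '0.5 0 0 0 0 0 0;0 0 0 0 0 0 0'; python3 -m handwheel '-10 0 0 0 0 0 0;-30 0 0 0 0 0 0;-40 0 0 0 0 0 0;-40 0 0 0 0 0 0;-40 0 0 0 0 0 0;-40 0 0 0 0 0 85;-30 0 40 0 0 0 85;0 0 0 0 0 0 85'; python3 - <<'E'
from h import *
import pickle
c=grab('wrist');pickle.dump(c,open('w3.pkl','wb'));cv2.imwrite('pics/w3.png',c['color'])
s=grab('scene');cv2.imwrite('pics/s3.png',cv2.resize(s['color'][140:270,215:375],None,fx=4.8,fy=4.5,interpolation=cv2.INTER_CUBIC))
E
```

```text
clock: 7.1
position: [0.6402, -0.0571, 0.1562]
ee_rot: [0.7, 0.099, -0.7, 0.099]
ft_force: [-2.7, -0.6, 4.8]
grip_width: -0.003
clock: 7.9
position: [0.6008, -0.0688, 0.392]
ee_rot: [0.703, 0.097, -0.697, 0.1]
ft_force: [0.3, 0.8, 0.9]
grip_width: 0.507
```

View pics/w3.png

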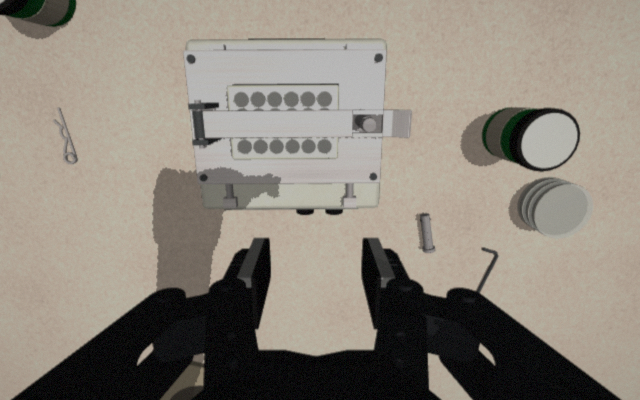

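View pics/s3.png

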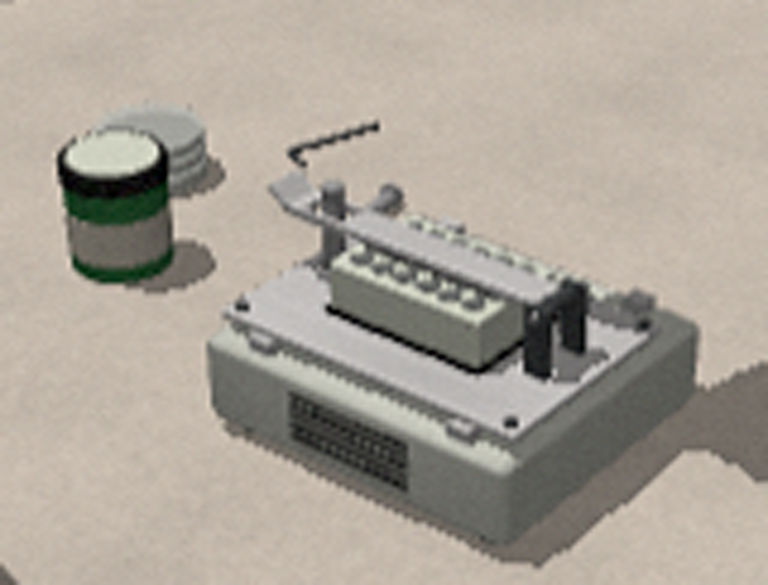

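```bash
python3 - <<'E'
from h import *
import pickle
c=pickle.load(open('w3.pkl','rb'))
for x0 in (215,230,250,270,290,310,330,342):
    q=np.array([pix2w(c,x,y) for x in range(x0,x0+5) for y in range(116,132)]); print(x0,np.median(q,0).round(4))
scr=np.array([[191,58.5],[378.5,58.5],[375.5,176],[204,177.5]])
P=onplane(c,scr[:,0],scr[:,1],.101); m=P.mean(0);print(P.round(4).tolist(),m.round(4))
d=P[0]-P[1]; print(np.degrees(np.arctan2(-d[0],d[1])),np.linalg.norm(d)); d=P[3]-P[2]; print(np.degrees(np.arctan2(-d[0],d[1])))
th=np.radians(16.1);ex=np.array([np.cos(th),np.sin(th)]);ey=np.array([-ex[1],ex[0]])
print('post pred',(m[:2]-.095*ey).round(4)); 
v,u=np.mgrid[112:136,356:386]; p=pix2w(c,u.ravel(),v.ravel()); q=p[(p[:,2]>.168)&(p[:,2]<.185)]; print('posttop',len(q),q.mean(0),q.min(0),q.max(0))
a=cv2.resize(c['color'][95:180,340:425],None,fx=7,fy=7,interpolation=cv2.INTER_CUBIC);cv2.imwrite('pics/w3p.png',a)
a=cv2.resize(c['color'][95:175,30:110],None,fx=7,fy=7,interpolation=cv2.INTER_CUBIC);cv2.imwrite('pics/w3c.png',a)
E
```

```text
215 [0.6108 0.0484 0.157 ]
230 [0.6155 0.0322 0.157 ]
250 [0.6218 0.0106 0.1569]
270 [ 0.628  -0.0113  0.1568]
290 [ 0.6342 -0.0329  0.1571]
310 [ 0.6403 -0.0547  0.157 ]
330 [ 0.6467 -0.0764  0.1569]
342 [ 0.6504 -0.0895  0.1569]
[[0.6704, 0.1087, 0.101], [0.734, -0.1129, 0.101], [0.592, -0.1577, 0.101], [0.526, 0.0658, 0.101]] [ 0.6306 -0.024   0.101 ]
16.01875168293053 0.23053662156887614
16.44740705210382
post pred [ 0.6569 -0.1153]
posttop 178 [ 0.65794633 -0.11282639  0.17693803] [ 0.65040909 -0.12107793  0.1680855 ] [ 0.66551205 -0.10573751  0.17898139]
```

View pics/w3p.png

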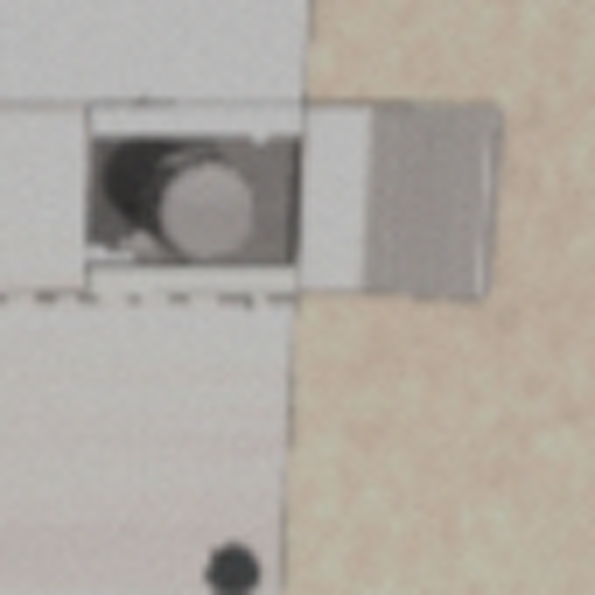

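View pics/w3c.png

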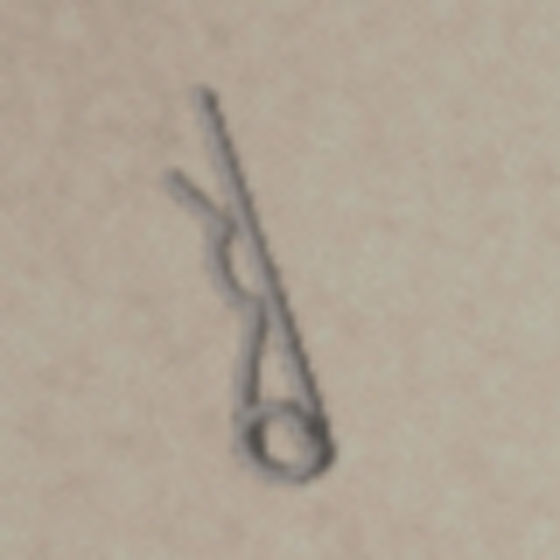

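```bash
python3 - <<'E'
from h import *
import pickle
c=pickle.load(open('w3.pkl','rb'))
C=onplane(c,np.array(71.4),np.array(158.3),.006);T=onplane(c,np.array(59.3),np.array(108.1),.002); print(C,T)
B=onplane(c,np.array(30+318/7),np.array(95+400/7),.002);d=T-B;print(B,np.degrees(np.arctan2(d[1],d[0])),np.linalg.norm(T-C), np.linalg.norm(d))
c1=pickle.load(open('w1.pkl','rb'))
C=onplane(c1,np.array(20+255/6),np.array(70+473/6),.006);T=onplane(c1,np.array(20+165/6),np.array(70+172/6),.002);B=onplane(c1,np.array(20+280/6),np.array(70+440/6),.002);d=T-B
print(C,T,B,np.degrees(np.arctan2(d[1],d[0])))
E
```

```text
[0.46693462 0.30339082 0.006     ] [0.54139989 0.33007715 0.002     ]
[0.47752824 0.30050376 0.002     ] 24.844738889856544 0.07920377064303714 0.07038588869769762
[0.46664556 0.30393834 0.006     ] [0.54097593 0.33079503 0.002     ] [0.4761018 0.3002984 0.002    ] 25.177715379641995
```

```bash
python3 -m handwheel '0 -49 3 0 0 0 60;0 -49 3 0 0 0 60;0 -49 3 0 0 0 60;0 -49 3 0 0 0 60;10 -48 3 0 0 0 60;10 -48 3 0 0 0 60;10 -48 2 0 0 0 60;10 -48 2 0 0 0 60'; python3 -m handwheel '45 0 0 -0.08 0 0 60;45 0 0 -0.08 0 0 60;45 0 0 0 0 0 60;45 0 0 0 0 0 60;12 0 0 0 0 0 60;0 0 0 0 0 0 60'; python3 - <<'E'
from h import *
import pickle
c=grab('wrist');pickle.dump(c,open('w4.pkl','wb'));cv2.imwrite('pics/w4.png',c['color'])
E
```

```text
clock: 8.8
position: [0.4719, 0.3003, 0.3441]
ee_rot: [-0.7, -0.099, 0.701, -0.099]
ft_force: [1.5, 0.2, -0.3]
grip_width: 0.706
clock: 9.4
position: [0.472, 0.2982, 0.152]
ee_rot: [-0.689, -0.155, 0.691, -0.155]
ft_force: [-0.2, -0.3, 0.4]
grip_width: 0.7
```

View pics/w4.png

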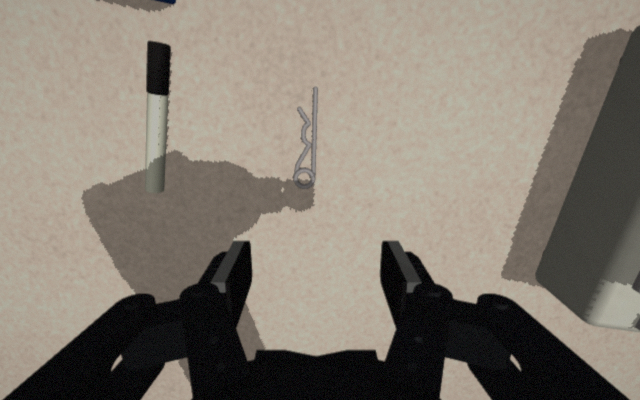

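```bash
python3 - <<'E'
from h import *
import pickle
c=pickle.load(open('w4.pkl','rb'))
a=cv2.resize(c['color'][80:195,260:360],None,fx=5,fy=5,interpolation=cv2.INTER_CUBIC);cv2.imwrite('pics/w4c.png',a)
print(np.round(toolT(),4).tolist())
E
```

```text
[[-0.0008, 0.4271, -0.9042, 0.473], [0.0003, -0.9042, -0.4271, 0.299], [-1.0, -0.0006, 0.0006, 0.1541], [0.0, 0.0, 0.0, 1.0]]
```

View pics/w4c.png

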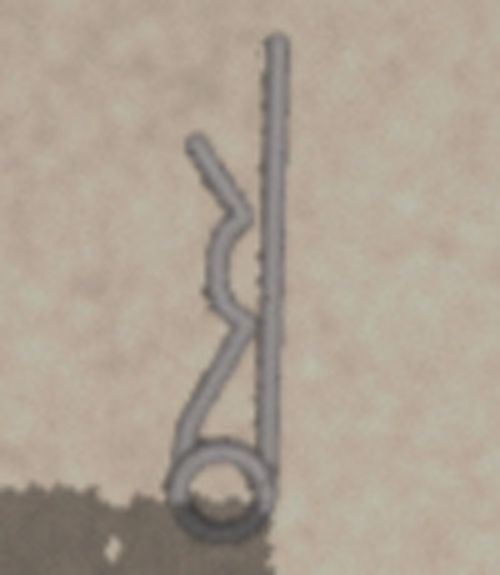

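```bash
python3 - <<'E'
from h import *
import pickle
c=pickle.load(open('w4.pkl','rb'))
f=lambda x,y,z:onplane(c,np.array(260+x/5),np.array(80+y/5),z)
C=f(220,491,.006);T=f(278,38,.003);B=f(266,440,.003);d=T-B
yaw=np.arctan2(d[1],d[0]);print(C,T,B,yaw,np.degrees(yaw))
d2=T-C;print('yaw2',np.degrees(np.arctan2(d2[1],d2[0])+np.arctan2(8,80)),np.linalg.norm(d2[:2]))
tt=toolT();P=np.array([C[0],C[1],.004]);print('coil in tool mm',((P-tt[:3,3])@tt[:3,:3])*1000)
t=c['T'];print('cam in tool', np.round(np.linalg.inv(tt)@t,4)[:3,3])
for u,v in[(304,190),(200,120),(100,300)]:print(pix2w(c,u,v))
E
```

```text
[0.4666676  0.30686533 0.006     ] [0.54208505 0.33081943 0.003     ] [0.47817509 0.30306638 0.003     ] 0.4096812781047042 23.473008180924893
yaw2 23.331486701578093 0.07913021640325127
coil in tool mm [150.09863115  -9.75126854   2.28352052]
cam in tool [-0.1413  0.0008 -0.074 ]
[ 4.54745682e-01  3.01616360e-01 -4.70519213e-05]
[0.47432273 0.41093986 0.00074797]
[2.55070388e-01 4.44037918e-01 3.87039362e-04]
```

```bash
python3 -m handwheel '20 -9.8 2.3 0.033 0 0 32;40 0 0 0 0 0 32;40 0 0 0 0 0 32;20 0 0 0 0 0 32;0 0 0 0 0 0 32;0 0 0 0 0 0 32'; python3 - <<'E'
from h import *
import pickle
c=grab('wrist');pickle.dump(c,open('w5.pkl','wb'));cv2.imwrite('pics/w5.png',c['color'])
tt=toolT();print(np.round(tt,4).tolist());P=np.array([.4667,.3069,.004]);print('coil in tool mm',((P-tt[:3,3])@tt[:3,:3])*1000)
E
```

```text
clock: 10.05
position: [0.4681, 0.3075, 0.0359]
ee_rot: [0.693, 0.144, -0.692, 0.143]
ft_force: [0.6, 0.3, 0.7]
grip_width: 0.376
[[0.0032, 0.3964, -0.9181, 0.4683], [0.0019, -0.9181, -0.3964, 0.3076], [-1.0, -0.0005, -0.0037, 0.0362], [0.0, 0.0, 0.0, 1.0]]
coil in tool mm [3.21827103e+01 1.75624117e-02 1.89331680e+00]
```

View pics/w5.png

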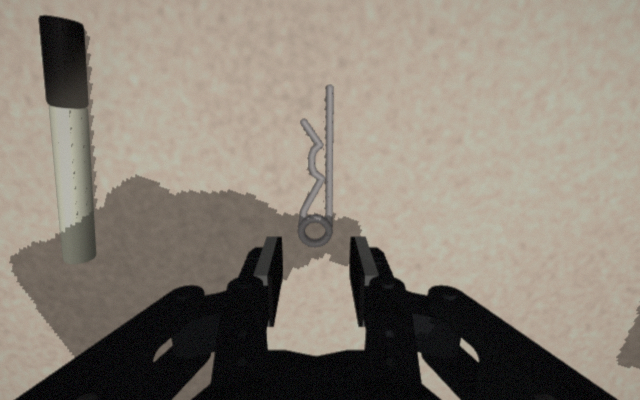

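```bash
python3 -m handwheel '15 0 2 0 0 0 32;10 0 0 0 0 0 32;4 0 0 0 0 0 32;3 0 0 0 0 0 32;0 0 0 0 0 0 32'; python3 -m handwheel '1 0 0 0 0 0 26;0.5 0 0 0 0 0 26;0 0 0 0 0 0 26'; python3 - <<'E'
from h import *
c=grab('wrist');cv2.imwrite('pics/w6.png',c['color'])
o=manip.get_obs();print(o['ft_force'],o['position'],np.round(toolT(),4).tolist(),o['grip_width'])
E
```

```text
clock: 10.6
position: [0.4647, 0.3055, 0.0012]
ee_rot: [-0.692, -0.143, 0.693, -0.143]
ft_force: [0.0, 0.5, 0.2]
grip_width: 0.375
clock: 10.9
position: [0.465, 0.3056, 0.0001]
ee_rot: [0.693, 0.143, -0.692, 0.143]
ft_force: [-0.6, -0.2, 0.2]
grip_width: 0.305
[-0.29578706  0.11101398  0.51704223] [4.65024654e-01 3.05585483e-01 1.50209822e-04] [[0.0002, 0.3966, -0.918, 0.465], [0.0, -0.918, -0.3966, 0.3056], [-1.0, 0.0001, -0.0002, 0.0002], [0.0, 0.0, 0.0, 1.0]] 0.3030653725029753
```

View pics/w6.png

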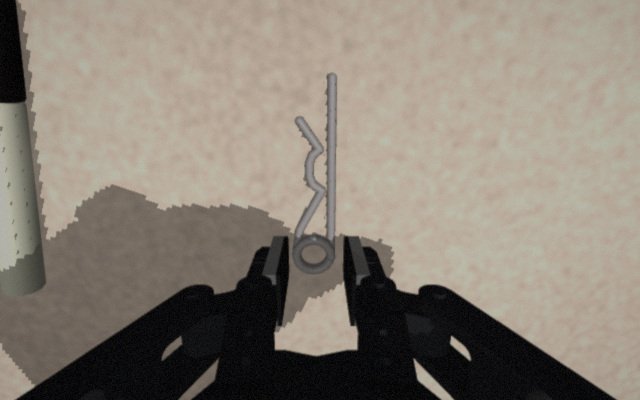

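```bash
python3 - <<'E'
from h import *
c=grab('wrist');tt=toolT()
for u,v,z in[(313.5,254,.006),(332,76,.002),(332,230,.002)]:
    P=onplane(c,np.array(u),np.array(v),z);print(P,((P-tt[:3,3])@tt[:3,:3])*1000)
print(w2pix(c,[tt[:3,3]+[0,0,.006]]))
E
```

```text
[0.46723728 0.30709139 0.006     ] [-5.84724266 -0.50566077 -2.61526171]
[0.54203097 0.33103602 0.002     ] [ -1.82678877   7.17133172 -80.77114558]
[0.48013302 0.30326065 0.002     ] [ -1.84393845   8.1244159  -12.93370199]
[[314.59732646 259.21257277]]
```

```bash
python3 -m handwheel '0 -0.4 -2.4 0 0 0 26;0 0 0 0 0 0 20;0 0 0 0 0 0 14;0 0 0 0 0 0 10;0 0 0 0 0 0 10;0 0 0 0 0 0 10' 70; python3 - <<'E'
from h import *
c=grab('wrist');cv2.imwrite('pics/w7.png',c['color']);o=manip.get_obs();print(o['ft_force'],o['position'],o['grip_width']*85.4)
E
```

```text
clock: 11.6
position: [0.4675, 0.3072, 0.0006]
ee_rot: [0.693, 0.143, -0.692, 0.143]
ft_force: [-0.3, -0.2, 4.1]
grip_width: 0.204
[ 0.2622254  -0.76406236  4.36951361] [0.46754224 0.30726985 0.00066915] 17.221342785388043
```

View pics/w7.png

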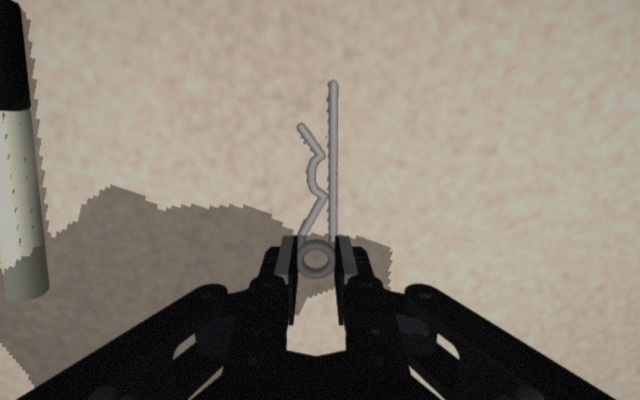

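```bash
python3 -m handwheel '-5 0 0 0 0 0 10;-20 0 0 0 0 0 10;-40 0 0 0 0 0 10;-45 0 0 0 0 0 10;-45 0 0 0 0 0 10;-45 0 0 0.063 0 0 10;-30 20 0 0.064 0 0 10;0 40 0 0 0 0 10'; python3 -m handwheel '0 45 5 0 0 0 10;0 45 6 0 0 0 10;0 45 6 0 0 0 10;0 45 6 0 0 0 10;0 45 6 0 0 0 10;0 45 6 0 0 0 10;0 45 6 0 0 0 10;0 40 6 0 0 0 10'; python3 -m handwheel '0 20 0 0 0 0 10;0 0 0 0 0 0 10'; python3 - <<'E'
from h import *
import pickle
c=grab('wrist');pickle.dump(c,open('w8.pkl','wb'));cv2.imwrite('pics/w8.png',c['color']);o=manip.get_obs();print(o['ft_force'],o['position'],o['grip_width']*85.4, np.round(toolT(),4).tolist())
E
```

```text
clock: 12.45
position: [0.485, 0.2534, 0.235]
ee_rot: [0.702, 0.101, -0.698, 0.099]
ft_force: [0.3, 0.2, -1.2]
grip_width: 0.202
clock: 13.25
position: [0.5378, -0.1069, 0.2302]
ee_rot: [-0.7, -0.099, 0.7, -0.099]
ft_force: [0.9, 0.5, -0.0]
grip_width: 0.201
clock: 13.45
position: [0.5435, -0.1269, 0.2296]
ee_rot: [-0.7, -0.097, 0.701, -0.097]
ft_force: [0.4, -0.1, -0.3]
grip_width: 0.204
[-0.23563253  1.71880766 -1.07865608] [ 0.54353397 -0.12424319  0.22977842] 17.4612987254929 [[-0.0005, 0.2755, -0.9613, 0.5435], [0.0007, -0.9613, -0.2755, -0.1242], [-1.0, -0.0008, 0.0003, 0.2298], [0.0, 0.0, 0.0, 1.0]]
```

View pics/w8.png

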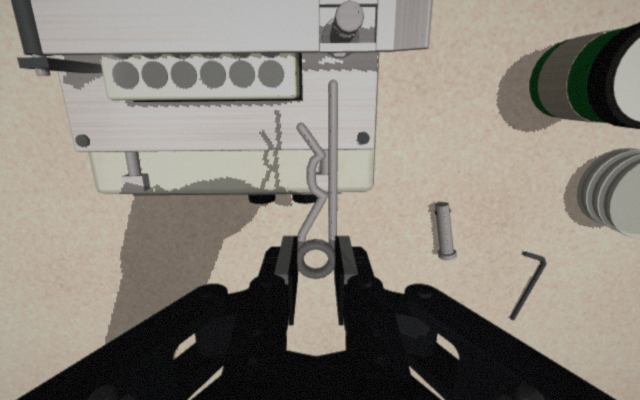

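```bash
cat >> h.py <<'E'
def tocar(p,o=(0.6575,-0.1137),yaw=0.281):
    ex=np.array([np.cos(yaw),np.sin(yaw)]);ey=np.array([-ex[1],ex[0]]);d=np.asarray(p)[...,:2]-np.array(o)
    return np.stack([d@ex,d@ey],-1)*1000
E
python3 - <<'E'
from h import *
import pickle
c=pickle.load(open('w8.pkl','rb'));tt=c['T']@np.linalg.inv(np.array(c['T_tool_cam']))
zl=tt[2,3]+.0014
for u,v,z in[(333,84,zl),(333.3,150,zl),(333.5,228,zl),(316,258,zl+.004),(349,15,.1765),(338,44,.157)]:
    P=onplane(c,np.array(float(u)),np.array(float(v)),z);print(P.round(4),(((P-tt[:3,3])@tt[:3,:3])*1000).round(2),tocar(P).round(2))
v,u=np.mgrid[0:40,330:370];p=pix2w(c,u.ravel(),v.ravel());q=p[(p[:,2]>.172)&(p[:,2]<.181)];print(len(q),q.mean(0),tocar(q.mean(0)),tocar(q).min(0),tocar(q).max(0))
# bar edges direction check
cv2.imwrite('pics/w8p.png',cv2.resize(c['color'][0:100,290:440],None,fx=5,fy=5,interpolation=cv2.INTER_CUBIC))
E
```

```text
[ 0.6204 -0.113   0.231 ] [ -1.46   7.57 -77.77] [-35.48  10.98]
[ 0.5943 -0.1209  0.231 ] [ -1.44   8.1  -50.5 ] [-62.75  10.58]
[ 0.5592 -0.1316  0.231 ] [ -1.41   8.75 -13.83] [-99.42  10.1 ]
[ 0.544  -0.1274  0.235 ] [-5.4   0.57 -0.39] [-112.82   18.35]
[ 0.6582 -0.1135  0.1765] [  53.05   18.38 -114.09] [ 0.75 -0.  ]
[ 0.6456 -0.1125  0.157 ] [  72.56   13.97 -102.26] [-11.08   4.46]
756 [ 0.65728793 -0.11352918  0.17712406] [-0.15638492  0.2229328 ] [-7.50695308 -7.65402696] [8.11915653 7.96267269]
```

View pics/w8p.png

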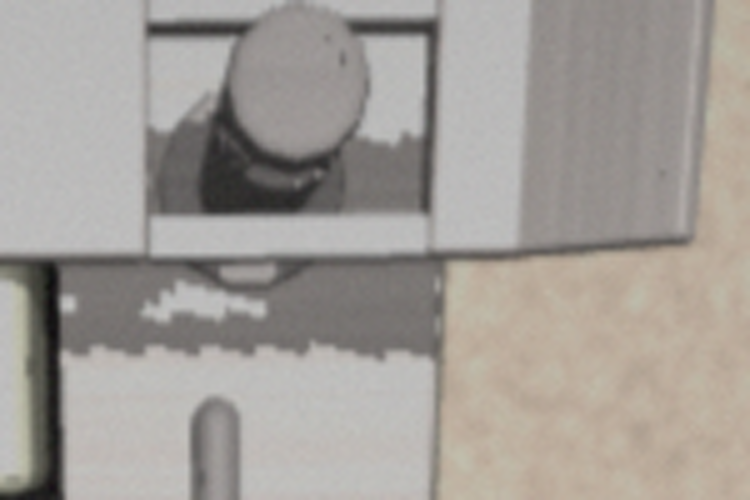

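```bash
python3 -m handwheel '20 9.8 0 0.014 0 0 10;25 0 0 0 0 0 10;15 0 0 0 0 0 10;7 0 0 0 0 0 10;0 0 0 0 0 0 10;0 0 0 0 0 0 10'; python3 - <<'E'
from h import *
import pickle
c=grab('wrist');pickle.dump(c,open('w9.pkl','wb'));cv2.imwrite('pics/w9.png',c['color']);o=manip.get_obs();print(o['ft_force'],o['position'],o['grip_width']*85.4, np.round(toolT(),4).tolist())
s=grab('scene');cv2.imwrite('pics/s9.png',cv2.resize(s['color'][140:270,215:375],None,fx=4.8,fy=4.5,interpolation=cv2.INTER_CUBIC))
E
```

```text
clock: 14.1
position: [0.5468, -0.1326, 0.164]
ee_rot: [0.701, 0.094, -0.7, 0.094]
ft_force: [-0.5, -0.5, 0.1]
grip_width: 0.206
[-0.06711708 -0.44675916 -0.5128197 ] [ 0.54694    -0.1328224   0.16418435] 17.447608263098466 [[0.0016, 0.2642, -0.9645, 0.5469], [-0.0004, -0.9645, -0.2642, -0.1328], [-1.0, 0.0008, -0.0014, 0.1642], [0.0, 0.0, 0.0, 1.0]]
```

View pics/w9.png

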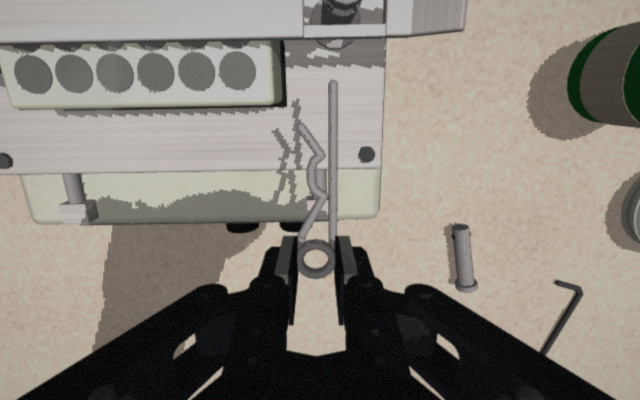

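View pics/s9.png

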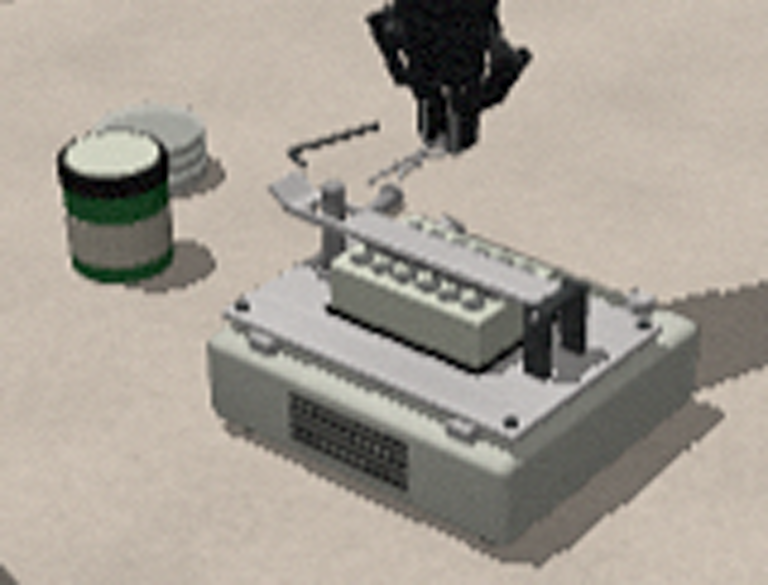

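```bash
python3 - <<'E'
from h import *
import pickle
c=pickle.load(open('w9.pkl','rb'));tt=c['T']@np.linalg.inv(np.array(c['T_tool_cam']))
zl=tt[2,3]+.0014
o=(.6573,-.1135)
for u,v,z in[(333.2,84,zl),(333.3,150,zl),(333.5,228,zl)]:
    P=onplane(c,np.array(float(u)),np.array(float(v)),z);print(P.round(4),(((P-tt[:3,3])@tt[:3,:3])*1000).round(2),tocar(P,o).round(2))
print('tcp',tocar(tt[:3,3],o))
cv2.imwrite('pics/w9p.png',cv2.resize(c['color'][0:100,280:400],None,fx=6,fy=6,interpolation=cv2.INTER_CUBIC))
E
```

```text
[ 0.6238 -0.1194  0.1654] [ -1.31   7.65 -77.77] [-33.79   3.58]
[ 0.5977 -0.1271  0.1654] [ -1.34   8.1  -50.49] [-61.07   3.5 ]
[ 0.5625 -0.1374  0.1654] [ -1.38   8.75 -13.83] [-97.74   3.34]
tcp [-111.45373657   12.27401615]
```

View pics/w9p.png

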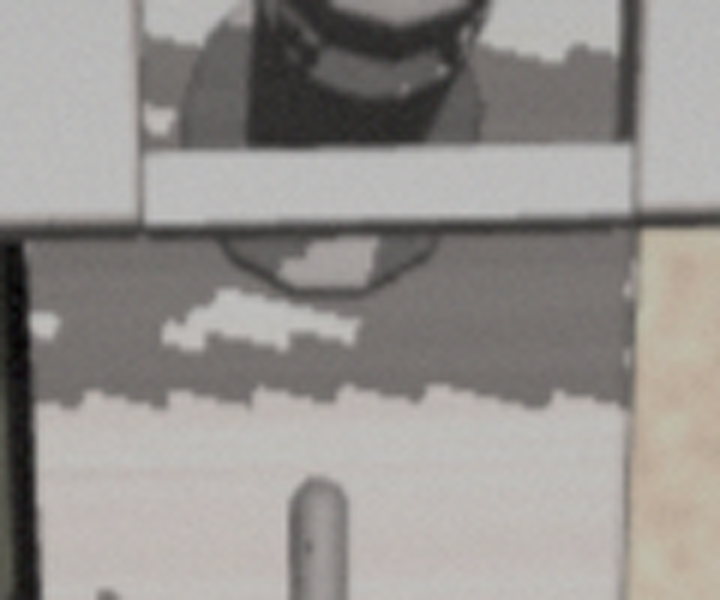

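```bash
python3 - <<'E'
from h import *
for i in range(5):
    o=manip.get_obs();print(o['clock'],np.round(o['position'],4),np.round(o['ee_rot'],4),np.round(o['joint_pos'],4),np.round(o['joint_velocities'],3))
    c=cams.camera('wrist')
import pickle
c=pickle.load(open('w8.pkl','rb'));tt=c['T']@np.linalg.inv(np.array(c['T_tool_cam']));print(tt)
E
```

```text
14.2 [ 0.5469 -0.133   0.1642] [ 0.7014  0.0939 -0.7002  0.0944] [ 0.618   0.2904 -0.5413  1.6945  0.1594  1.199  -1.2664] [ 0.002 -0.001  0.004  0.002  0.    -0.002  0.   ]
14.25 [ 0.5468 -0.1331  0.164 ] [ 0.7013  0.0938 -0.7003  0.0943] [ 0.6181  0.2905 -0.5412  1.6946  0.1594  1.1989 -1.2664] [ 0.003  0.003  0.001  0.005  0.002 -0.002  0.   ]
14.3 [ 0.5467 -0.1331  0.1639] [ 0.7012  0.0938 -0.7004  0.0943] [ 0.6181  0.2907 -0.5411  1.6948  0.1595  1.1988 -1.2664] [ 0.001  0.004  0.002  0.005 -0.    -0.001  0.001]
14.35 [ 0.5466 -0.1332  0.1637] [ 0.7012  0.0938 -0.7005  0.0942] [ 0.6182  0.2908 -0.541   1.695   0.1595  1.1987 -1.2664] [ 0.002  0.003  0.001  0.003  0.    -0.002 -0.   ]
14.4 [ 0.5465 -0.1332  0.1635] [ 0.7011  0.0939 -0.7006  0.0942] [ 0.6182  0.2909 -0.541   1.6952  0.1595  1.1987 -1.2664] [ 0.     0.001  0.001  0.006  0.002 -0.001 -0.001]
[[-7.15875983e-04  2.72707744e-01 -9.62096655e-01  5.43481766e-01]
 [-2.25963819e-04 -9.62096921e-01 -2.72707651e-01 -1.26917213e-01]
 [-9.99999718e-01  2.21741764e-05  7.50364163e-04  2.29636607e-01]
 [ 0.00000000e+00  0.00000000e+00  0.00000000e+00  1.00000000e+00]]
```

```bash
python3 -m handwheel '0 0 15 0 0 0 10;0 0 20 0 0 0 10;0 0 0 0 0 0 10;0 0 0 0 0 0 10;0 0 0 0 0 0 10;0 0 0 0 0 0 10;0 0 0 0 0 0 10'; python3 - <<'E'
from h import *
import pickle
o=manip.get_obs();print(o['position'])
c=grab('wrist');pickle.dump(c,open('w10.pkl','wb'));cv2.imwrite('pics/w10p.png',cv2.resize(c['color'][0:130,250:410],None,fx=4.6,fy=4.6,interpolation=cv2.INTER_CUBIC));o=manip.get_obs();print(o['position'])
tt=c['T']@np.linalg.inv(np.array(c['T_tool_cam']));print(tt.round(4))
o=(.6573,-.1135)
v,u=np.mgrid[0:60,320:390];p=pix2w(c,u.ravel(),v.ravel());q=p[(p[:,2]>.172)&(p[:,2]<.181)];print(len(q),q.mean(0),tocar(q.mean(0),o),tocar(q,o).min(0),tocar(q,o).max(0))
E
```

```text
clock: 15.15
position: [0.5129, -0.142, 0.163]
ee_rot: [0.701, 0.094, -0.701, 0.094]
ft_force: [0.4, -0.5, 0.2]
grip_width: 0.201
[ 0.51292125 -0.1420459   0.16297479]
[ 0.51281267 -0.14211305  0.16294808]
[[ 1.000e-04  2.642e-01 -9.645e-01  5.129e-01]
 [ 3.000e-04 -9.645e-01 -2.642e-01 -1.420e-01]
 [-1.000e+00 -2.000e-04 -2.000e-04  1.630e-01]
 [ 0.000e+00  0.000e+00  0.000e+00  1.000e+00]]<stdin>:7: RuntimeWarning: Mean of empty slice.
  ret = um.true_divide(
Traceback (most recent call last):
ValueError: zero-size array to reduction operation minimum which has no identity
```

View pics/w10p.png

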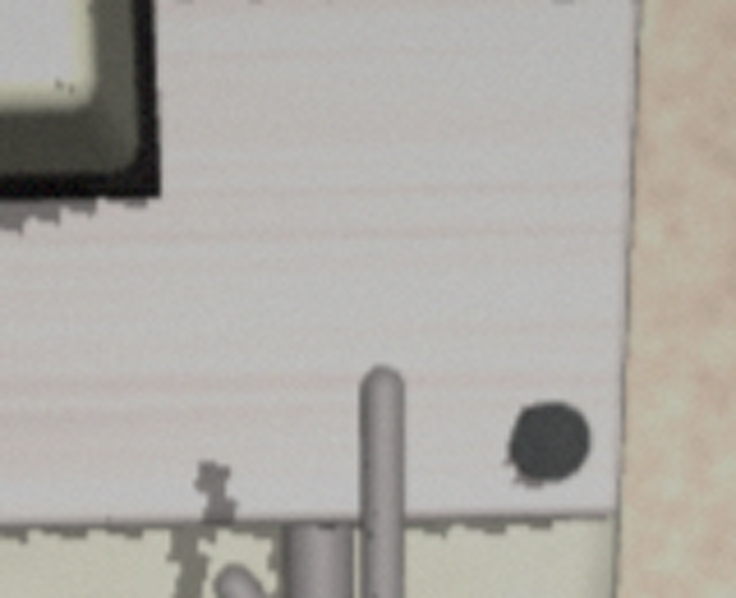

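```bash
python3 -m handwheel '-30 3 -10 0 0 0 10;-25 0 -20 0 0 0 10;-12 0 -13 0 0 0 10;0 0 0 0 0 0 10;0 0 0 0 0 0 10;0 0 0 0 0 0 10;0 0 0 0 0 0 10;0 0 0 0 0 0 10'; python3 - <<'E'
from h import *
import pickle
o=manip.get_obs();print(o['position'])
c=grab('wrist');pickle.dump(c,open('w11.pkl','wb'));cv2.imwrite('pics/w11p.png',cv2.resize(c['color'][0:110,270:420],None,fx=5,fy=5,interpolation=cv2.INTER_CUBIC));o=manip.get_obs();print(o['position'])
tt=c['T']@np.linalg.inv(np.array(c['T_tool_cam']));print(tt.round(4))
o=(.6573,-.1135)
v,u=np.mgrid[0:60,320:390];p=pix2w(c,u.ravel(),v.ravel());q=p[(p[:,2]>.172)&(p[:,2]<.181)];print(len(q),q.mean(0),tocar(q.mean(0),o),tocar(q,o).min(0),tocar(q,o).max(0))
E
```

```text
clock: 16.0
position: [0.5543, -0.1342, 0.2296]
ee_rot: [-0.701, -0.094, 0.701, -0.094]
ft_force: [-0.1, -0.1, -1.4]
grip_width: 0.201
[ 0.55425387 -0.13418912  0.22958105]
[ 0.55439324 -0.13415257  0.22969966]
[[-8.000e-04  2.632e-01 -9.647e-01  5.543e-01]
 [-1.000e-04 -9.647e-01 -2.632e-01 -1.342e-01]
 [-1.000e+00 -1.000e-04  8.000e-04  2.296e-01]
 [ 0.000e+00  0.000e+00  0.000e+00  1.000e+00]]
623 [ 0.65769333 -0.11451595  0.17730412] [ 0.09615893 -1.08517944] [-7.50046166 -7.73110818] [8.72306933 4.40347932]
```

View pics/w11p.png

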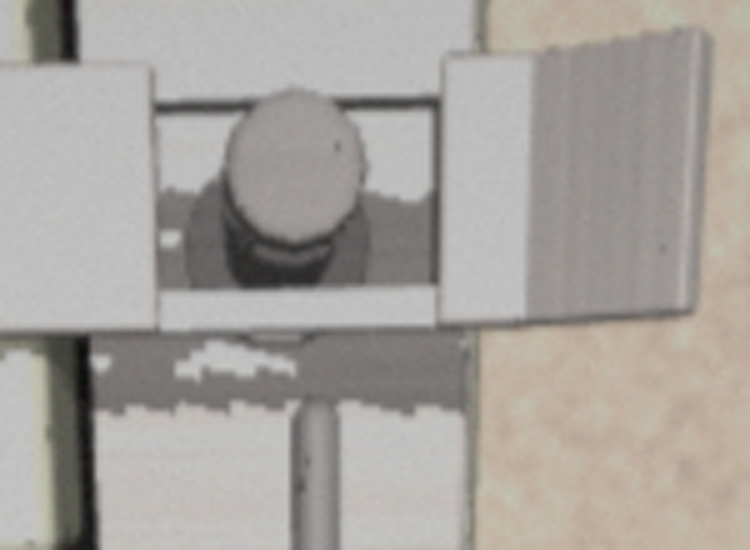

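```bash
python3 - <<'E'
from h import *
import pickle
c=pickle.load(open('w11.pkl','rb'));tt=c['T']@np.linalg.inv(np.array(c['T_tool_cam']))
o=(.6573,-.1135)
v,u=np.mgrid[0:60,300:390];p=pix2w(c,u.ravel(),v.ravel());q=p[(p[:,2]>.172)&(p[:,2]<.181)];print(len(q),q.mean(0),tocar(q.mean(0),o),tocar(q,o).min(0),tocar(q,o).max(0))
# circle fit in image of top: pixels centre (295,165)/5
P=onplane(c,np.array(270+296/5.),np.array(167/5.),.1765);print('post img',P,tocar(P,o),(((P-tt[:3,3])@tt[:3,:3])*1000).round(2))
zl=tt[2,3]+.0014
for z in (zl,zl+.001):
  for u,v in[(333.2,84),(333.3,150),(333.5,228)]:
    P=onplane(c,np.array(float(u)),np.array(float(v)),z);print(P.round(4),(((P-tt[:3,3])@tt[:3,:3])*1000).round(2),tocar(P,o).round(2))
E=[(160,290),(435,287),(160,330),(470,323)]
Q=[onplane(c,np.array(270+a/5.),np.array(b/5.),.156) for a,b in E]
for i in(0,2):
  d=Q[i]-Q[i+1];print(np.degrees(np.arctan2(-d[0],d[1])))
cv2.imwrite('pics/w11l.png',cv2.resize(c['color'][60:260,280:380],None,fx=3,fy=3,interpolation=cv2.INTER_CUBIC))
E
```

```text
720 [ 0.65744053 -0.11361811  0.17724718] [ 0.1022676  -0.15245462] [-7.50046166 -7.73110818] [8.72306933 7.61610352]
post img [ 0.65765727 -0.11410268  0.1765    ] [ 0.17612077 -0.6781148 ] [  53.      7.85 -105.09]
[ 0.6313 -0.1211  0.231 ] [ -1.46   7.64 -77.77] [-27.09  -0.08]
[ 0.6051 -0.1287  0.231 ] [ -1.44   8.1  -50.51] [-54.36  -0.14]
[ 0.5699 -0.139   0.231 ] [ -1.41   8.75 -13.84] [-91.03  -0.25]
[ 0.6313 -0.121   0.232 ] [ -2.46   7.59 -77.75] [-27.11  -0.03]
[ 0.6053 -0.1286  0.232 ] [ -2.44   8.04 -50.68] [-54.18  -0.08]
[ 0.5703 -0.1388  0.232 ] [ -2.41   8.69 -14.27] [-90.6  -0.2]
15.819838602717864
16.44907593550579
```

View pics/w11l.png

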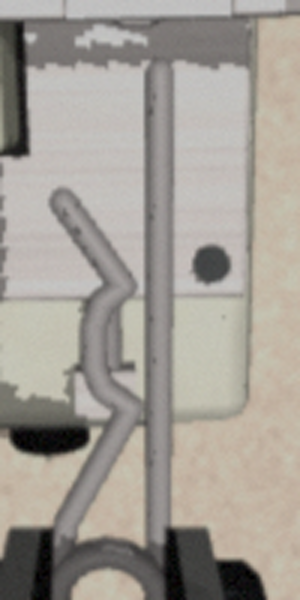

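```bash
python3 -m handwheel '20 0 0 0 0 0 10;25 0 0 0 0 0 10;15 0 0 0 0 0 10;8 0 0 0 0 0 10;0 0 0 0 0 0 10;0 0 0 0 0 0 10;0 0 0 0 0 0 10;0 0 0 0 0 0 10'; python3 - <<'E'
from h import *
o=manip.get_obs();print(o['position'],o['ft_force'],tocar(o['position'],(.6574,-.1137)))
print(tocar([.5543,-.1342],(.6574,-.1137)),toolT().round(4).tolist())
s=grab('scene');cv2.imwrite('pics/s12.png',cv2.resize(s['color'][150:220,270:340],None,fx=8,fy=8,interpolation=cv2.INTER_CUBIC))
s=grab('side');cv2.imwrite('pics/d12.png',cv2.resize(s['color'][130:220,280:380],None,fx=6,fy=6,interpolation=cv2.INTER_CUBIC))
E
```

```text
clock: 16.85
position: [0.5552, -0.134, 0.1629]
ee_rot: [0.701, 0.094, -0.7, 0.094]
ft_force: [0.2, -0.5, -0.7]
grip_width: 0.205
[ 0.55524025 -0.13398707  0.16287118] [ 0.15422899 -0.50695435 -0.68361902] [-103.77884009    8.83921078]
[-104.74126348    8.89537658] [[0.0013, 0.2637, -0.9646, 0.5552], [-0.0005, -0.9646, -0.2637, -0.134], [-1.0, 0.0008, -0.0011, 0.1629], [0.0, 0.0, 0.0, 1.0]]
```

View pics/s12.png

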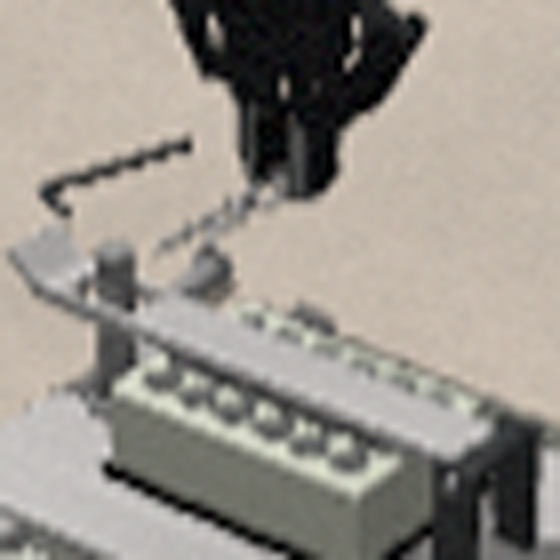

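View pics/d12.png

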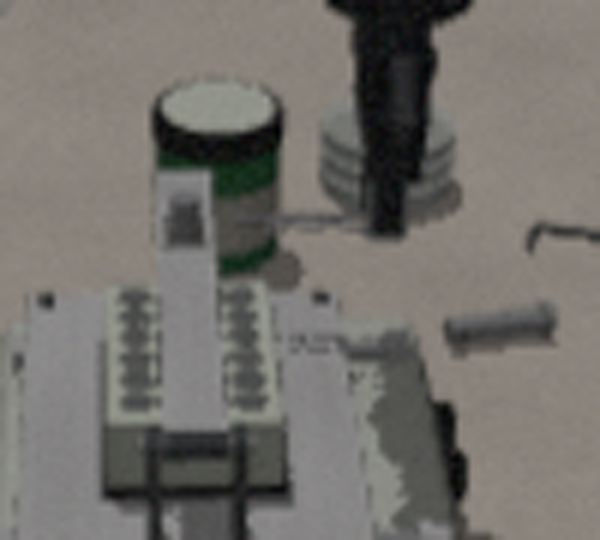

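```bash
python3 - <<'E'
from h import *
import pickle
c=pickle.load(open('w11.pkl','rb'));tt=c['T']@np.linalg.inv(np.array(c['T_tool_cam']))
for v in range(86,232,12):
    p=np.array([pix2w(c,u,vv) for u in (332,333,334) for vv in range(v,v+6)]);q=np.median(p,0);print(v,((q-tt[:3,3])@tt[:3,:3]*1000).round(2))
E
python3 -m handwheel '0.8 0.2 0 0 0 0 10;0 0 0 0 0 0 10;0 0 0 0 0 0 10;0 0 0 0 0 0 10'
```

```text
86 [ -4.35   7.44 -75.99]
98 [ -4.04   7.5  -71.31]
110 [ -4.05   7.59 -66.55]
122 [ -4.31   7.64 -61.68]
134 [ -3.94   7.78 -56.62]
146 [ -4.04   7.87 -51.63]
158 [ -4.4    7.83 -46.4 ]
170 [ -4.6    7.97 -41.13]
182 [ -4.41   7.99 -35.72]
194 [ -4.35   8.17 -30.22]
206 [ -4.04   8.24 -24.51]
218 [ -4.07   8.26 -18.79]
230 [ -4.35   8.41 -12.73]
clock: 17.35
position: [0.5549, -0.1341, 0.1612]
ee_rot: [-0.701, -0.094, 0.701, -0.094]
ft_force: [-0.0, -0.1, -0.2]
grip_width: 0.202
```

```bash
python3 -m handwheel '0 -0.1 -7 0 0 0 10;0 -0.1 -5 0 0 0 10;0 0 -3 0 0 0 10;0 0 0 0 0 0 10;0 0 0 0 0 0 10'; python3 -m handwheel '0 0 -2 0 0 0 10;0 0 -2 0 0 0 10'; python3 -m handwheel '0 -0.1 -2 0 0 0 10;0 0 -2 0 0 0 10'; python3 -m handwheel '0 0 -2 0 0 0 10;0 0 0 0 0 0 10'
```

```text
clock: 17.85
position: [0.5693, -0.1299, 0.1611]
ee_rot: [-0.701, -0.094, 0.701, -0.094]
ft_force: [1.0, -0.2, -0.6]
grip_width: 0.2
clock: 18.05
position: [0.5732, -0.129, 0.1613]
ee_rot: [0.701, 0.094, -0.701, 0.094]
ft_force: [-0.2, 0.3, -1.2]
grip_width: 0.201
clock: 18.25
position: [0.5771, -0.1277, 0.1613]
ee_rot: [0.701, 0.094, -0.701, 0.094]
ft_force: [0.9, -0.3, 0.0]
grip_width: 0.201
clock: 18.45
position: [0.5791, -0.1271, 0.1612]
ee_rot: [0.701, 0.094, -0.701, 0.094]
ft_force: [0.5, 0.5, -0.6]
grip_width: 0.204
```

```bash
python3 - <<'E'
from h import *
o=manip.get_obs();print(tocar(o['position'],(.6574,-.1137)))
c=grab('wrist');cv2.imwrite('pics/w13.png',cv2.resize(c['color'][0:270,220:440],None,fx=2.2,fy=2.2,interpolation=cv2.INTER_CUBIC))
s=grab('scene');cv2.imwrite('pics/s13.png',cv2.resize(s['color'][150:220,270:340],None,fx=8,fy=8,interpolation=cv2.INTER_CUBIC))
E
```

```text
[-78.90426792   8.85231339]
```

View pics/w13.png

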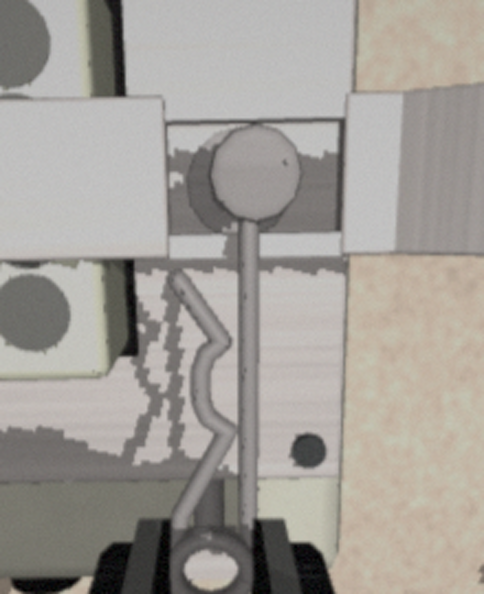

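View pics/s13.png

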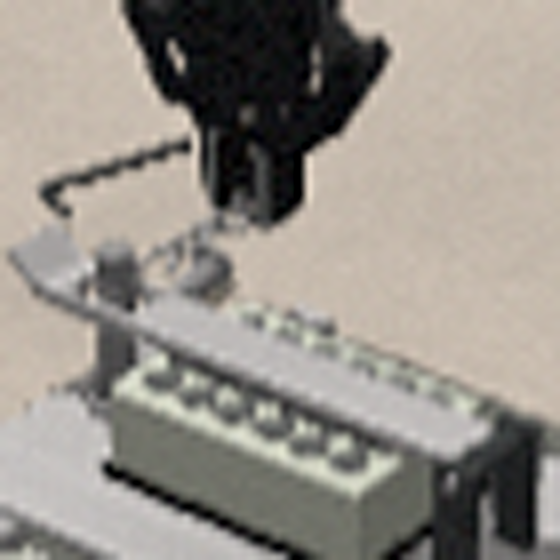

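```bash
python3 -m handwheel '0 -0.1 -4 0 0 0 10;0 0 -3 0 0 0 10;0 -0.1 -3 0 0 0 10;0 0 0 0 0 0 10'; python3 -m handwheel '0 0 -2 0 0 0 10;0 0 -2 0 0 0 10;0 0 0 0 0 0 10'; python3 -m handwheel '0 0 -2 0 0 0 10;0 0 -2 0 0 0 10;0 0 0 0 0 0 10'
```

```text
clock: 18.95
position: [0.5889, -0.124, 0.1612]
ee_rot: [0.701, 0.094, -0.701, 0.094]
ft_force: [-0.3, -0.2, -0.6]
grip_width: 0.205
clock: 19.25
position: [0.5926, -0.1232, 0.1612]
ee_rot: [0.701, 0.094, -0.701, 0.094]
ft_force: [0.2, -0.2, 0.2]
grip_width: 0.2
clock: 19.55
position: [0.5965, -0.1221, 0.1613]
ee_rot: [0.701, 0.094, -0.701, 0.094]
ft_force: [0.1, 0.5, 0.6]
grip_width: 0.199
```

```bash
for i in 1 2; do python3 -m handwheel '0 0 -2 0 0 0 10;0 0 0 0 0 0 10' | grep -E 'pos|force'; done; python3 -m handwheel '0 -0.1 -2 0 0 0 10;0 0 0 0 0 0 10' | grep -E 'pos|force'; python3 -m handwheel '0 0 -2 0 0 0 10;0 0 0 0 0 0 10' | grep -E 'pos|force'
```

```text
position: [0.5983, -0.1217, 0.1612]
ft_force: [0.2, 0.8, 0.1]
position: [0.6002, -0.121, 0.1612]
ft_force: [-0.9, 0.5, -0.7]
position: [0.6018, -0.1201, 0.161]
ft_force: [-1.6, 1.9, -1.4]
position: [0.6035, -0.1195, 0.1609]
ft_force: [-4.3, 2.6, 0.1]
```

```bash
for i in 1; do python3 -m handwheel '0 0 -2 0 0 0 10;0 0 0 0 0 0 10' | grep -E 'pos|force'; done; python3 -m handwheel '0 0 -2 0 0 0 10;0 0 0 0 0 0 10' | grep -E 'pos|force';  python3 - <<'E'
from h import *
o=manip.get_obs();print(tocar(o['position'],(.6574,-.1137)))
c=grab('wrist');cv2.imwrite('pics/w14.png',cv2.resize(c['color'][0:270,220:440],None,fx=2.2,fy=2.2,interpolation=cv2.INTER_CUBIC))
E
```

```text
position: [0.6055, -0.119, 0.161]
ft_force: [-3.6, 2.6, -0.7]
position: [0.6074, -0.1185, 0.1609]
ft_force: [-4.3, 2.7, -0.6]
[-49.34202421   9.2861265 ]
```

View pics/w14.png

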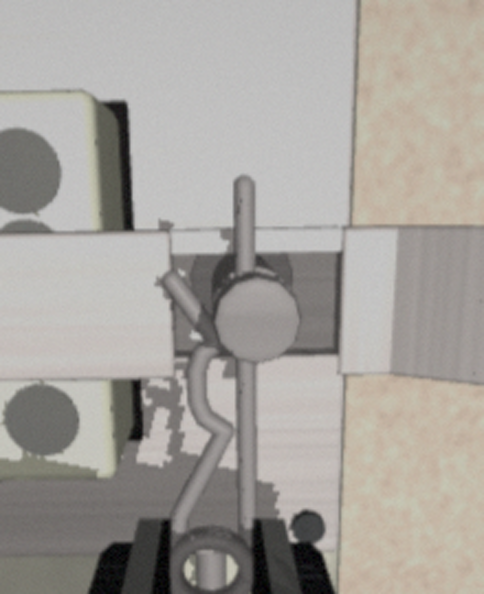

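```bash
for k in 1; do python3 -m handwheel '0 0 -2 0 0 0 10;0 0 -2 0 0 0 10;0 0 0 0 0 0 10' | grep -E 'pos|force'; done;  python3 -m handwheel '0 -0.1 -2 0 0 0 10;0 0 -2 0 0 0 10;0 0 0 0 0 0 10' | grep -E 'pos|force'
```

```text
position: [0.6113, -0.1174, 0.161]
ft_force: [-3.9, 2.9, -0.5]
position: [0.6152, -0.1163, 0.1609]
ft_force: [-5.0, 2.9, -0.6]
```

```bash
python3 - <<'E'
from h import *
o=manip.get_obs();print(tocar(o['position'],(.6574,-.1137)),o['clock'])
c=grab('wrist');cv2.imwrite('pics/w15.png',cv2.resize(c['color'][0:270,220:440],None,fx=2.2,fy=2.2,interpolation=cv2.INTER_CUBIC))
E
```

```text
[-41.30651619   9.23337492] 21.4
```

View pics/w15.png

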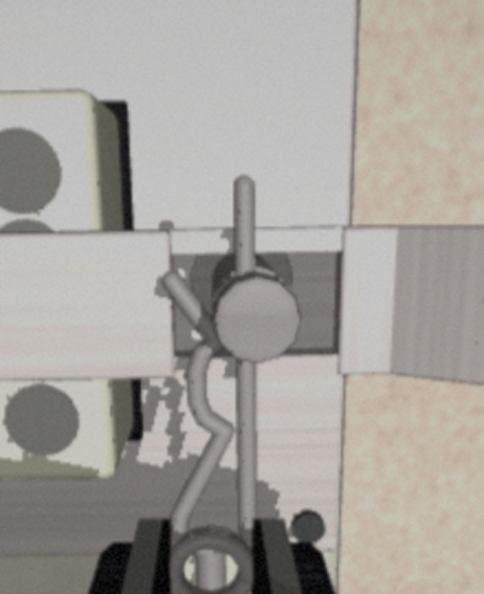

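```bash
python3 -m handwheel '0 0 -2 0 0 0 10;0 0 -2 0 0 0 10' | grep -E 'pos|force';  python3 -m handwheel '0 -0.1 -2 0 0 0 10;0 0 -2 0 0 0 10' | grep -E 'pos|force'
```

```text
position: [0.6187, -0.1153, 0.161]
ft_force: [-5.8, 2.4, -0.2]
position: [0.6226, -0.1141, 0.1609]
ft_force: [-8.9, 2.9, -0.1]
```

```bash
python3 -m handwheel '0 0 -2 0 0 0 10;0 0 -2 0 0 0 10' | grep -E 'pos|force';  python3 -m handwheel '0 -0.1 -2 0 0 0 10;0 0 -2 0 0 0 10' | grep -E 'pos|force'
```

```text
position: [0.6257, -0.113, 0.1606]
ft_force: [-12.6, 3.1, 0.4]
position: [0.6284, -0.1121, 0.16]
ft_force: [-5.5, 4.3, 0.3]
```

```bash
python3 -m handwheel '0 0 0 0 0 0 10' | grep -E 'pos|force';python3 - <<'E'
from h import *
o=manip.get_obs();print(tocar(o['position'],(.6574,-.1137)),o['clock'],o['ft_force'])
c=grab('wrist');import pickle;pickle.dump(c,open('w16.pkl','wb'));cv2.imwrite('pics/w16.png',cv2.resize(c['color'][0:270,220:440],None,fx=2.2,fy=2.2,interpolation=cv2.INTER_CUBIC))
E
```

```text
position: [0.6307, -0.1115, 0.1609]
ft_force: [-2.0, 4.7, -1.1]
[-25.01271837   9.55483764] 22.35 [-2.04171073  4.73626551 -1.07772847]
```

View pics/w16.png

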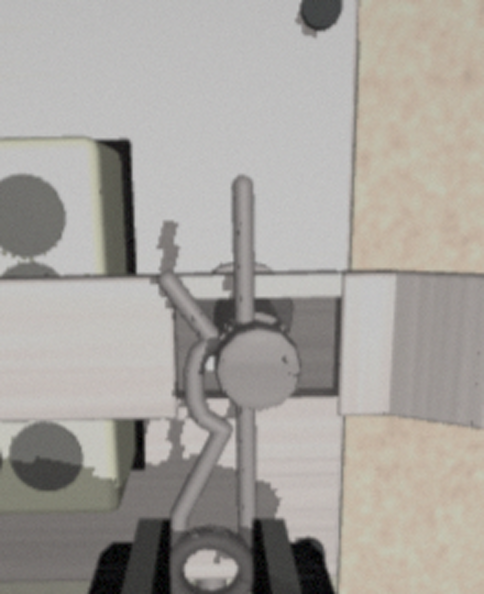

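```bash
cat > px.py <<'E'
from h import *
import sys,pickle
c=pickle.load(open(sys.argv[1],'rb'));tt=c['T']@np.linalg.inv(np.array(c['T_tool_cam']))
v,u=np.mgrid[100:230,280:400];p=pix2w(c,u.ravel(),v.ravel());q=p[(p[:,2]>.1735)&(p[:,2]<.181)]
q=q[np.abs(tocar(q,np.median(q,0)[:2])).max(1)<12]
a=((q-tt[:3,3])@tt[:3,:3])*1000;print('n',len(q),'post in tool mean',a.mean(0).round(2),'min',a.min(0).round(2),'max',a.max(0).round(2),'mid z',((a.min(0)+a.max(0))/2).round(2), 'car', tocar(q.mean(0)))
E
python3 px.py w16.pkl
```

```text
n 1186 post in tool mean [-16.4    8.7  -46.64] min [-18.68   0.96 -53.94] max [-12.64  16.53 -38.34] mid z [-15.66   8.74 -46.14] car [21.41978472  0.25050941]
```

```bash
python3 -m handwheel '0 -0.3 -2 0 0 0 10;0 0 0 0 0 0 10' | grep -E 'pos|force';  python3 -m handwheel '0 0 -2 0 0 0 10;0 0 0 0 0 0 10' | grep -E 'pos|force'; python3 - <<'E'
from h import *
c=grab('wrist');import pickle;pickle.dump(c,open('w17.pkl','wb'));cv2.imwrite('pics/w17.png',cv2.resize(c['color'][0:270,220:440],None,fx=2.2,fy=2.2,interpolation=cv2.INTER_CUBIC))
E
python3 px.py w17.pkl
```

```text
position: [0.6339, -0.1109, 0.1618]
ft_force: [3.0, 4.0, -1.3]
position: [0.6354, -0.1114, 0.1616]
ft_force: [3.6, 2.6, -0.2]
n 1146 post in tool mean [-15.56   7.52 -42.16] min [-17.33  -0.25 -49.44] max [-11.89  15.52 -33.63] mid z [-14.61   7.64 -41.53] car [21.42709336  0.23844131]
```

View pics/w17.png

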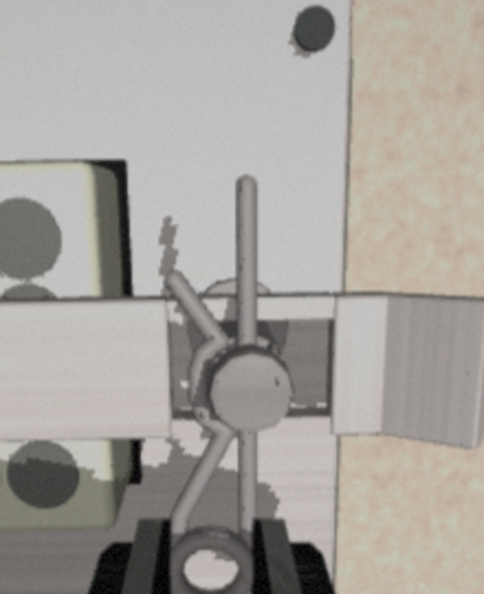

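```bash
python3 -m handwheel '0 0 -1.5 0 0 0 10;0 0 0 0 0 0 10;0 0 0 0 0 0 10' | grep -E 'pos|force';   python3 - <<'E'
from h import *
c=grab('wrist');import pickle;pickle.dump(c,open('w18.pkl','wb'));cv2.imwrite('pics/w18.png',cv2.resize(c['color'][0:270,220:440],None,fx=2.2,fy=2.2,interpolation=cv2.INTER_CUBIC))
E
python3 px.py w18.pkl
```

```text
position: [0.636, -0.1111, 0.1612]
ft_force: [-0.2, 1.7, -0.2]
n 1159 post in tool mean [-16.12   7.59 -41.59] min [-18.26  -0.25 -48.84] max [-12.34  15.6  -33.62] mid z [-15.3    7.67 -41.23] car [21.49204129  0.24127447]
```

View pics/w18.png

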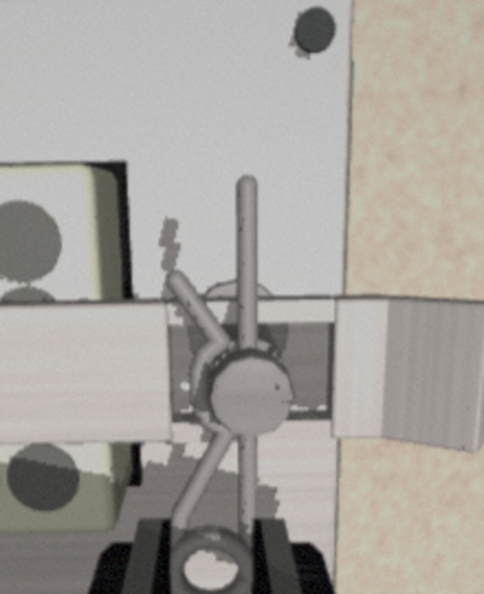

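```bash
python3 -m handwheel '0 0 -1 0 0 0 10;0 0 0 0 0 0 10;0 0 0 0 0 0 10' | grep -E 'pos|force'; python3 -m handwheel '0 0 -0.7 0 0 0 10;0 0 0 0 0 0 10;0 0 0 0 0 0 10' | grep -E 'pos|force';  python3 - <<'E'
from h import *
c=grab('wrist');import pickle;pickle.dump(c,open('w19.pkl','wb'))
E
python3 px.py w19.pkl
```

```text
position: [0.6369, -0.1107, 0.1611]
ft_force: [-0.3, -0.6, -0.4]
position: [0.6376, -0.1103, 0.1612]
ft_force: [-0.2, 0.4, 0.9]
n 1148 post in tool mean [-16.1    7.97 -39.7 ] min [-18.16   0.15 -47.17] max [-12.37  16.06 -31.66] mid z [-15.26   8.11 -39.41] car [21.44761943  0.22250955]
```

```bash
python3 - <<'E'
from h import *
import pickle
c=pickle.load(open('w19.pkl','rb'));cv2.imwrite('pics/w19.png',cv2.resize(c['color'][70:270,260:400],None,fx=3,fy=3,interpolation=cv2.INTER_CUBIC))
tt=c['T']@np.linalg.inv(np.array(c['T_tool_cam']))
zl=tt[2,3]+.0014
for u,v,z in[(333.2,81,zl),(316,258,zl+.004)]:
    P=onplane(c,np.array(float(u)),np.array(float(v)),z);print((((P-tt[:3,3])@tt[:3,:3])*1000).round(2))
E
```

```text
[ -1.41   7.63 -78.94]
[-5.4   0.57 -0.39]
```

View pics/w19.png

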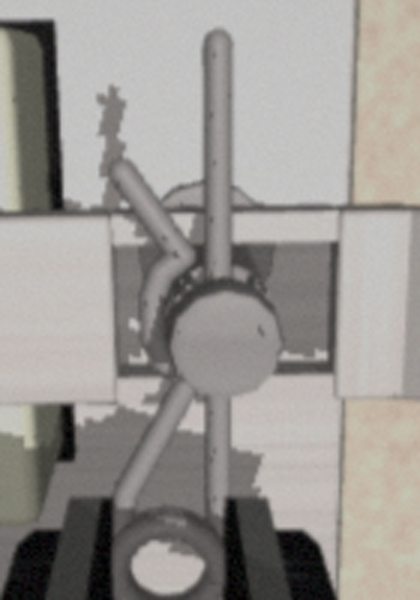

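```bash
python3 -m handwheel '0 0 0 0 0 0 19;0 0 0 0 0 0 22;0 0 0 0 0 0 26;0 0 0 0 0 0 30;0 0 0 0 0 0 32;0 0 0 0 0 0 32' | grep -E 'pos|force|wid';  python3 - <<'E'
from h import *
c=grab('wrist');import pickle;pickle.dump(c,open('w20.pkl','wb'));cv2.imwrite('pics/w20.png',c['color'])
E
python3 px.py w20.pkl
```

```text
position: [0.6377, -0.1103, 0.1612]
ft_force: [0.3, 0.4, -0.4]
grip_width: 0.374
n 1148 post in tool mean [-15.99   8.01 -39.63] min [-18.     0.56 -47.01] max [-12.27  15.99 -31.3 ] mid z [-15.13   8.28 -39.15] car [21.44309265  0.22596959]
```

View pics/w20.png

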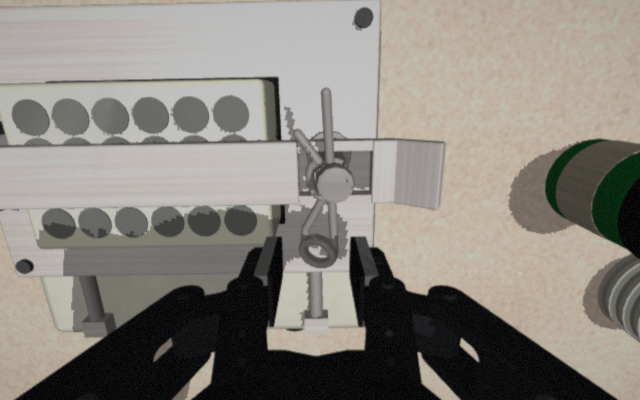

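```bash
python3 - <<'E'
from h import *
import pickle
for f,pts in (('w19.pkl',[(333,84),(333,110),(332,135),(333,225),(303,258),(329,258),(316,245),(316,270),(305,225),(302,128),(318,152)]),('w20.pkl',[(326,93),(327,110),(328,140),(332,225),(303,250),(332,254),(318,238),(320,263),(309,220),(298,132),(313,155)])):
    c=pickle.load(open(f,'rb'));tt=c['T']@np.linalg.inv(np.array(c['T_tool_cam']))
    print(f)
    for u,v in pts:
        p=np.array([pix2w(c,uu,vv) for uu in range(u-2,u+3) for vv in range(v-2,v+3)]);q=p[p[:,2]>.14]
        if len(q)==0: print(u,v,'none');continue
        q=np.median(q,0);a=((q-tt[:3,3])@tt[:3,:3]*1000).round(1);print(u,v,'clip-ish x %.1f y %.1f z %.4f'%(-a[2],-a[1],q[2]))
c=pickle.load(open('w20.pkl','rb'));cv2.imwrite('pics/w20z.png',cv2.resize(c['color'][70:280,260:400],None,fx=4,fy=4,interpolation=cv2.INTER_CUBIC)[:800])
E
```

```text
w19.pkl
333 84 clip-ish x 77.7 y -7.4 z 0.1651
333 110 clip-ish x 67.5 y -7.7 z 0.1652
332 135 clip-ish x 57.3 y -7.2 z 0.1651
333 225 clip-ish x 16.5 y -8.3 z 0.1656
303 258 clip-ish x 1.2 y 6.0 z 0.1678
329 258 clip-ish x 1.7 y -6.8 z 0.1692
316 245 clip-ish x 8.2 y -0.6 z 0.1687
316 270 clip-ish x -6.5 y -0.6 z 0.1659
305 225 clip-ish x 16.6 y 4.4 z 0.1650
302 128 clip-ish x 60.2 y 5.3 z 0.1650
318 152 clip-ish x 50.1 y -1.4 z 0.1653
w20.pkl
326 93 clip-ish x 74.3 y -4.4 z 0.1735
327 110 clip-ish x 67.9 y -4.9 z 0.1722
328 140 clip-ish x 55.9 y -5.5 z 0.1696
332 225 clip-ish x 14.5 y -8.1 z 0.1606
303 250 clip-ish x -1.2 y 5.9 z 0.1554
332 254 clip-ish x -0.4 y -8.3 z 0.1608
318 238 clip-ish x 7.0 y -1.5 z 0.1590
320 263 clip-ish x -8.4 y -2.6 z 0.1556
309 220 clip-ish x 15.9 y 2.8 z 0.1576
298 132 clip-ish x 58.7 y 6.9 z 0.1656
313 155 clip-ish x 48.9 y 0.7 z 0.1659
```

```bash
python3 -c "
import cv2;a=cv2.imread('pics/w20z.png');print(a.shape);cv2.imwrite('pics/w20y.png',cv2.resize(a,None,fx=.7,fy=.7))"
```

```text
(800, 560, 3)
```

View pics/w20y.png

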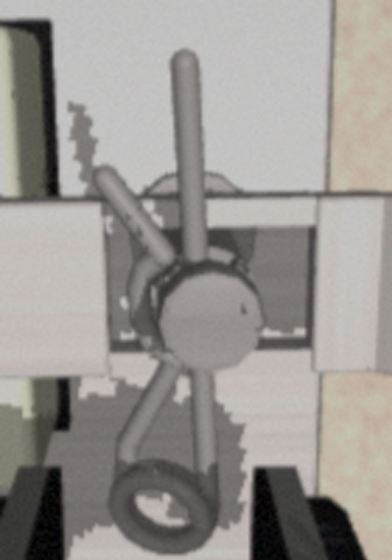

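```bash
python3 - <<'E'
from h import *
import pickle
c=pickle.load(open('w20.pkl','rb'));tt=c['T']@np.linalg.inv(np.array(c['T_tool_cam']))
for u,v,z in[(326,88,.1720),(318,250,.1575+.0)]:
    P=onplane(c,np.array(float(u)),np.array(float(v)),z);print((((P-tt[:3,3])@tt[:3,:3])*1000).round(2))
c=pickle.load(open('w19.pkl','rb'));tt=c['T']@np.linalg.inv(np.array(c['T_tool_cam']))
for u,v,z in[(333,80,.163)]:
    P=onplane(c,np.array(float(u)),np.array(float(v)),z);print((((P-tt[:3,3])@tt[:3,:3])*1000).round(2))
E
```

```text
[-10.75   4.42 -76.12]
[3.75 1.57 0.13]
[ -1.83   7.52 -79.31]
```

```bash
python3 -m handwheel '0 0 0 0 0 0 34;0 0 0 0 0 0 34;0 0 0 0 0 0 34;0 0 0 0 0 0 34;0 0 0 0 0 0 34' | grep -E 'pos|force|wid|clock';  python3 - <<'E'
from h import *
c=grab('wrist');import pickle;pickle.dump(c,open('w21.pkl','wb'));cv2.imwrite('pics/w21.png',cv2.resize(c['color'][70:280,260:400],None,fx=2.8,fy=2.8,interpolation=cv2.INTER_CUBIC))
s=grab('scene');cv2.imwrite('pics/s21.png',cv2.resize(s['color'][150:220,250:340],None,fx=8,fy=8,interpolation=cv2.INTER_CUBIC))
s=grab('side');cv2.imwrite('pics/d21.png',cv2.resize(s['color'][130:220,280:380],None,fx=6,fy=6,interpolation=cv2.INTER_CUBIC))
E
```

```text
clock: 25.0
position: [0.6377, -0.1102, 0.1612]
ft_force: [-0.4, -0.2, 0.3]
grip_width: 0.397
```

View pics/w21.png

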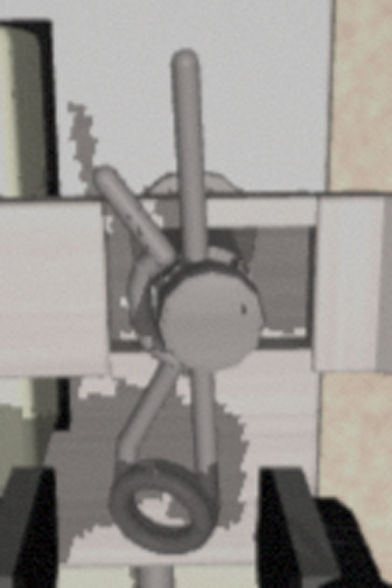

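View pics/s21.png

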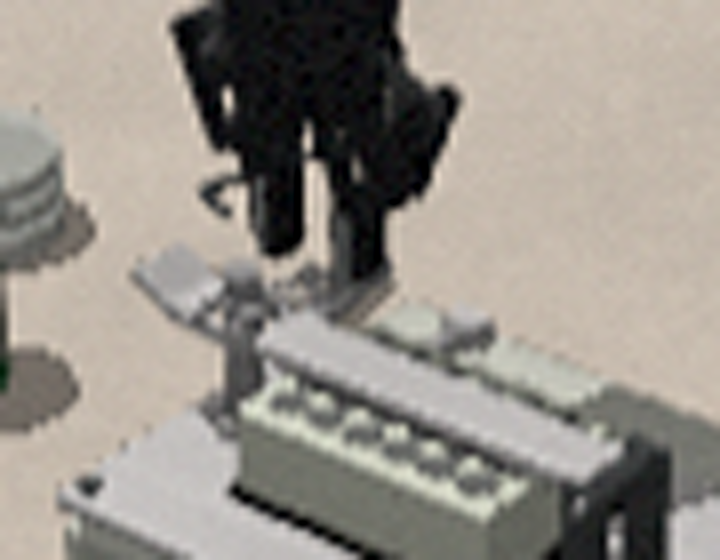

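View pics/d21.png

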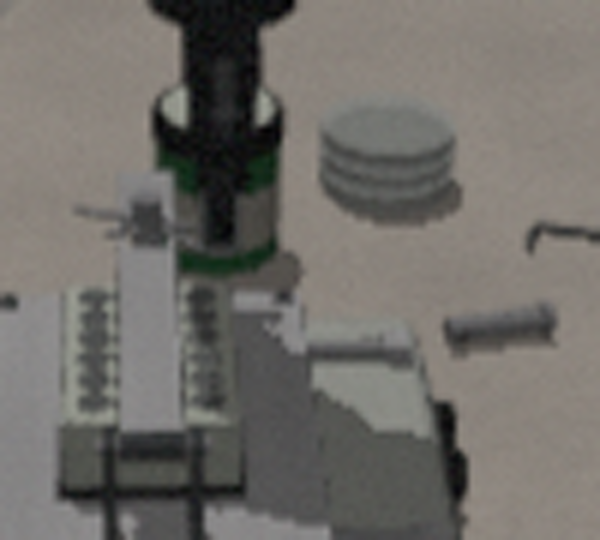

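```bash
python3 -m handwheel '-4 0 0 0 0 0 34;-10 0 0 0 0 0 34;-20 0 0 0 0 0 34;-12 0 10 0 0 0 10;0 0 16 0 0 0 0;0 0 0 0 0 0 0;0 0 0 0 0 0 0;0 0 0 0 0 0 0' 40;  python3 - <<'E'
from h import *
c=grab('wrist');import pickle;pickle.dump(c,open('w22.pkl','wb'));cv2.imwrite('pics/w22.png',c['color'])
s=grab('scene');cv2.imwrite('pics/s22.png',cv2.resize(s['color'][150:220,250:340],None,fx=8,fy=8,interpolation=cv2.INTER_CUBIC))
s=grab('side');cv2.imwrite('pics/d22.png',cv2.resize(s['color'][130:220,280:380],None,fx=6,fy=6,interpolation=cv2.INTER_CUBIC))
E
```

```text
clock: 25.95
position: [0.6128, -0.117, 0.2072]
ee_rot: [0.701, 0.094, -0.701, 0.094]
ft_force: [0.4, 0.3, 0.9]
grip_width: -0.004
```

View pics/w22.png

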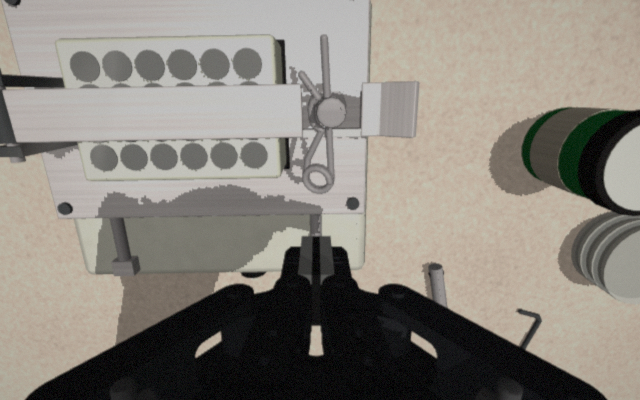

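View pics/s22.png

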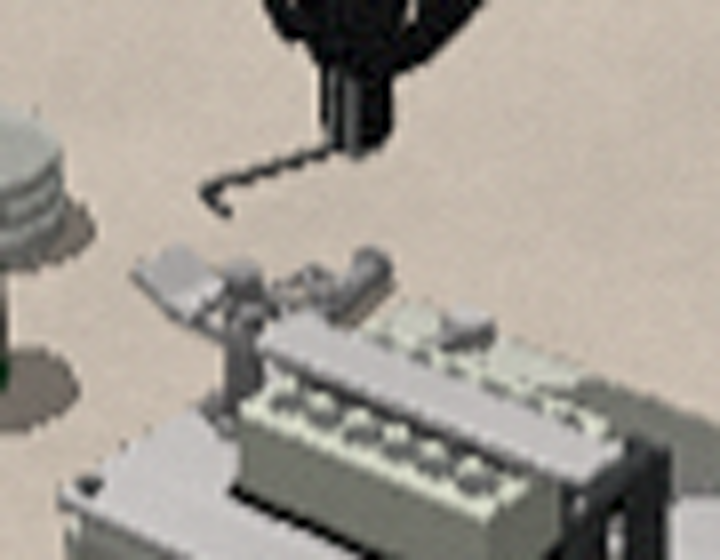

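View pics/d22.png

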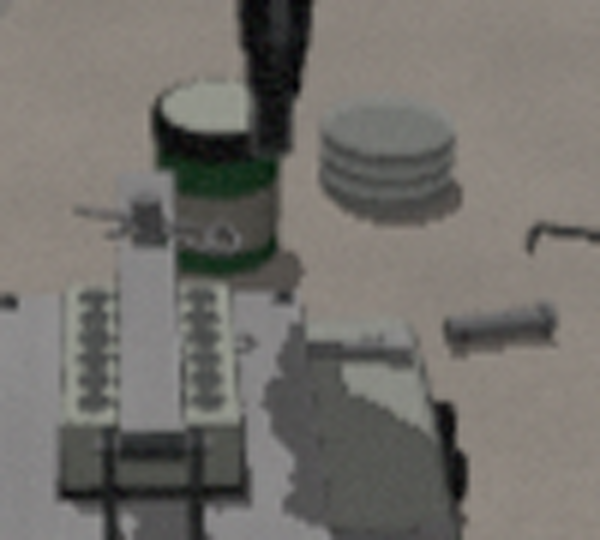

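```bash
cat > clipm.py <<'E'
from h import *
import sys,pickle
c=pickle.load(open(sys.argv[1],'rb'))
th=.281;o=np.array([.6574,-.1137])
H,W=c['depth'].shape;v,u=np.mgrid[0:H,0:W];p=pix2w(c,u.ravel(),v.ravel());m=c['depth'].ravel()>0
xy=tocar(p,o);z=p[:,2]*1000
post=m&(z>174.5)&(z<181)&(np.abs(xy[:,1])<9)&(xy[:,0]>0)&(xy[:,0]<45)
P0=(xy[post].min(0)+xy[post].max(0))/2;print('post',P0.round(2),xy[post].mean(0).round(2),xy[post].min(0),xy[post].max(0))
d=xy-xy[post].mean(0)
leg=m&(d[:,0]>9)&(d[:,0]<50)&(np.abs(d[:,1])<8)&(z>159.5)
L=np.c_[d[leg],z[leg]];
for a in range(9,45,3):
    s=L[(L[:,0]>=a)&(L[:,0]<a+3)]
    if len(s): print(a,len(s),np.median(s,0).round(1),s[:,0].max().round(1))
co=m&(d[:,0]<-18)&(d[:,0]>-65)&(np.abs(d[:,1]-6)<22)&(z>147)&(z<175)
C=np.c_[d[co],z[co]];print('coil region',len(C),np.percentile(C,[1,50,99],axis=0).round(1).tolist())
E
python3 clipm.py w22.pkl
```

```text
post [20.87 -0.05] [20.94  0.13] [13.02514199 -7.81469233] [28.71355627  7.71454389]
9 61 [ 10.3   2.6 167.4] 11.9
12 43 [ 13.3   2.1 168.6] 14.8
15 47 [ 16.7   2.6 169.3] 17.7
18 46 [ 19.4   2.4 169.9] 20.7
21 50 [ 22.5   2.6 170.8] 24.0
24 48 [ 25.6   2.9 171.1] 26.9
27 54 [ 28.6   3.1 171.7] 30.0
30 48 [ 31.4   3.1 172.3] 32.9
33 56 [ 34.4   3.4 172.8] 35.9
36 18 [ 36.5   3.4 173.2] 37.3
coil region 941 [[-49.5, -2.2, 151.7], [-34.3, 6.8, 157.8], [-18.3, 16.2, 162.2]]
```

```bash
python3 -m handwheel '-30 0 10 0 0 0 0;-40 0 10 0 0 0 0;-30 0 0 0 0 0 0;0 0 0 0 0 0 0;0 0 0 0 0 0 0;0 0 0 0 0 0 0'; python3 - <<'E'
from h import *
import pickle
c=grab('wrist');pickle.dump(c,open('w23.pkl','wb'));cv2.imwrite('pics/w23.png',c['color'])
H,W=c['depth'].shape;v,u=np.mgrid[0:H,0:W];p=pix2w(c,u.ravel(),v.ravel());xy=tocar(p,(.6574,-.1137));z=p[:,2]
for y in range(15,180,25):
    s=(np.abs(xy[:,1]-y)<4)&(np.abs(xy[:,0]-21)<10)&(z>.13)&(z<.18); print(y,s.sum(),np.median(z[s]).round(4))
E
python3 clipm.py w23.pkl
```

```text
clock: 26.7
position: [0.593, -0.1222, 0.3058]
ee_rot: [-0.7, -0.094, 0.701, -0.094]
ft_force: [0.3, 0.5, -0.1]
grip_width: -0.002
15 131 0.1571
40 238 0.1569
65 237 0.1569
90 243 0.157
115 234 0.1569
140 242 0.1568
165 238 0.1568
post [ 2.07e+01 -2.00e-02] [20.74  0.11] [12.88343945 -7.87579923] [28.51447285  7.84371206]
9 31 [ 10.5   2.8 167.3] 12.0
12 20 [ 13.8   2.  168.5] 14.9
15 20 [ 16.7   2.  168.9] 17.7
18 21 [ 19.4   2.8 169.7] 20.9
21 20 [ 22.4   2.7 170.4] 23.5
24 25 [ 25.6   2.7 171.3] 26.9
27 22 [ 28.8   2.7 172. ] 29.8
30 24 [ 31.6   3.5 172.3] 33.0
33 22 [ 34.4   3.4 173.1] 35.8
36 8 [ 36.5   3.4 173. ] 37.4
coil region 472 [[-49.6, -2.2, 152.2], [-34.7, 6.5, 157.8], [-18.2, 16.2, 162.3]]
```

View pics/w23.png

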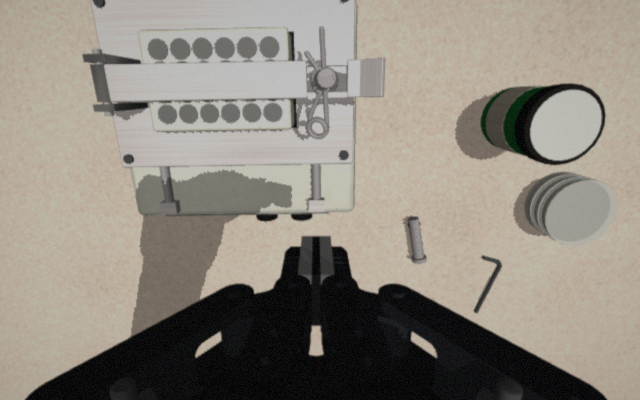

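The picture shows the bar level across the plate. The clip sits through and round the post at (325,78), its coil at (317,128), and it hasn't moved between looks. The bystanders are where they were, and the gripper is clear at about z 0.31 m.

```bash
python3 -c "
from workcell import hand_in
print(hand_in())"
```

```text
the job is handed in; nothing more can be done
None
```

The bar is down, the clip is on the post and released, and I handed the job in at about 27 s of the 64 s allowed.

**Bar:** I pressed it down with closed fingertips until it hit its stop, at about 12 N. The last depth check read 0.157 m along its whole length, so it is level and fully down.

**Clip:** I gripped the coil and fed the straight leg through the cross hole with almost no force. The carriage then slid about 21 mm to its end stop. The push peaked at about 13 N, fell away as the throat passed, and ended near zero with the pocket measured within about 1 mm of the hole centre.

**Last checks:**
- **Clip position:** After release the coil drooped about 11° in the loose hole, with a slight roll and yaw. The clip also slid back a little. The two measures disagree: the leg tip puts it about 2 mm short of home, the coil about 0.5 mm.
- **Clip seating:** The straight leg is through the post and the sprung leg is round it. It did not move over about 2 s of repeated looks, so I did not push it again.
- **Bystanders:** The jar, dishes, spare pin and hex key near the shaker looked undisturbed in the final picture. The second jar, marker and tip box were not in that picture. I touched nothing near them.
- **Gripper:** It stands clear of everything, and the force reads about zero.

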